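# Line up slide boxes on the slide warmer and switch it to full heat

### The arm

A 7-joint arm with a two-finger parallel gripper is mounted at the origin on a cart in front of the work surface, level with it; the furniture and walls round the work are solid. World frame = base frame: x ahead of the robot, y to its left, z up, the work surface at z = 0. Lengths are in m, angles in rad, forces in N, time in s.
With the tool pointing down it reaches from about 0.425 to 0.875 m from the base axis. Payload 8.4 kg.
Tool frame: the origin (TCP) lies on the centre line of the jaws, within the pads' length; the fingertips stand 8 mm ahead of it and the grasp point (between the pads) lies 11 mm behind it; z points along the fingers, y is the line along which they close (so a half turn about z gives the same grasp; the last joint's range is limited). The gripper opens to 87 mm and grips with 3 to 60 N. Pads are 19 mm wide; open, the fingers measure 117 mm over their backs; the gripper's body (75 mm by 190 mm) begins 51 mm behind the grasp point.
Start: joints at [1.071, 0.333, 0.04, 1.465, -0.013, 1.343, -0.059], TCP at [0.254, -0.598, 0.231] pointing down, gripper open.
Joint ranges: [-2.58, 2.58], [-0.38, 2.09], [-1.3, 1.39], [0.25, 2.4], [-1.5, 4.64], [0.08, 2.09], [-2.65, 2.65]. Speed limits (rad/s): [2.22, 2.22, 2.79, 2.79, 3.14, 3.14, 3.14].

### API

Orientations are given as a unit quaternion [x, y, z, w].
In Python, from plant import get_state, vision, job, finder gives the robot as it stands. The module is installed in compiled form; this text tells all that it offers.
- The arm moves only by the tool send_rows, never from a script. Its arguments are lists of equal length, an entry for each row: "delta_pos": the shift along the tool's x, y, z in m, a list of three; "roll": the turn about the tool's z in degrees; "grip": the finger opening in m, from 0 to 0.087. In form: {"delta_pos": [[dx, dy, dz], ...], "roll": [roll, ...], "grip": [grip, ...]}. A call has exactly 8 rows; each row shifts and turns the commanded pose from where the row before left it, along the tool's axes as they then stand; what a row does not reach is not made up. A row lasts 1/12 s, in which the tool goes at most 41.7 mm and 7.16 degrees, less where a joint would pass 70% of its speed; a pose out of reach is approached as far as the arm can. A call with a gripper value outside its range is refused whole. The fingers move at their own pace and stop on an object; the grip force is fixed at half the most. Time passes only in rows, so rows that do not move let the fingers close, or fill a call up. It gives the time, the measured TCP pose, the force, the opening and the grip force at its end, in the units of the state.
- get_state(): the state, without advancing time (a new reading comes with each control period).
- vision.get_image(name): name is "scene" or "top"; returns a dict with "frame" (480x640x3 uint8, red, green, blue), "intrinsics" (3x3 intrinsics, pixels), "dist_coeffs" ([k1, k2, p1, p2, k3] as OpenCV has them; the pictures are not rectified), "R" (3x3) and "t" (3): a world point X has camera coordinates R X + t. Camera axes: x right, y down, z forward; pixel columns grow to the right and rows downward; lengths in m; the calibration is good to about 2 mm. A picture is of the moment at which its call begins. There is no depth.
- job.sign_off(): hands the job in; it is judged then, once.
Trained networks look in a picture, given as the dict that the camera call returned (one of the last four; its "shot" number tells which), for a name from the list of things; names that differ only in an ending like _2 or _b are one class to them, and where a whole thing is asked for, a point or a joint stands for the part that bears it (a point fixed in the world has none). Each returns a list of dicts, best first, with "confidence" (0 to 1); they miss things now and then, are a little off and sometimes report something else, mostly with a low value. They report only what shows in the picture. A call takes as long as a camera call.
- finder.find_in(picture, target): "location" ([x, y, z] in m, in the coordinates of the camera as it stood for that picture, good to about 4 mm: the middle of the surface that is visible of it).
- finder.silhouettes(picture, target): "region" (480x640 bool, what is visible of it).
The state is a dict: "clock": time; "joints": joint angles; "joint_velocities": joint speeds; "effort": joint torques, N m; "position": TCP position; "tcp_rot": TCP orientation; "wrist_force": force on the tool from outside, world axes, zero at the start; "moment": the same for the moment, N m; "width": finger opening in m; "grip_force": force on a finger pad.
Only numpy, scipy, OpenCV 4.12 (cv2) and the standard library are available. Lean on these libraries where they do the work, as an engineer would, in place of code of your own. Each camera call takes 0.05 s, during which the arm holds its last target. There are 200 camera calls.

### The job

Load the slide warmer: stand all the slide boxes on its metal plate, lids up, in one closed row that starts at the left end stop, each box touching its neighbour side by side with one short end square against the rear fence. When the row is straight and closed, turn the warmer's knob clockwise as far as it goes. Leave the other things on the worktop where they are.

Things in the scene. Friction and masses are not known exactly. Their poses are not given: they have to be found in the camera images.
- warmer: fixed flat grey slide warmer, 180 mm along its own x (away from the robot) by 360 mm along its own y (to the left), top 30 mm above the worktop; origin under the case's centre. Its dark metal plate covers own x = -88 to 82, y = -97 to 170 mm, level with the case top; near and right sides are open. The knob is at the right end
- row_corner (a point): inner corner of the warmer's steel rear fence and left end stop, at plate level, axes as the warmer's (at its own x = 82, y = 170, z = 30 mm). The fence's inner face runs from here 267 mm to own -y, the stop's 168 mm to own -x; both are 8 mm thick and rise 13 mm above the plate
- heat_knob (a joint): angle of the warmer's heat knob, rad; grows when turned clockwise seen from above, from 0 to the end stop at 4.2 (full heat); starts between 1.4 and 2.8; friction 0.03 N m, stays where left
- heat_knob_grip (a point): grip point of the warmer's black knob, on its turning axis (upright, at own x = -20, y = -139 mm of the warmer), 67 mm above the worktop. The knob is a bar 42 mm long and 14 mm wide that stands 30 mm tall (from 44 to 74 mm above the worktop) on a round foot of 68 mm; the point turns with the bar: its x axis lies along the bar, a white mark is on its -x end
- box_a_mid (a point): grey-white oblong plastic slide box with a hinged lid, all boxes alike: 35 mm wide along its own x, 97 mm long along its own y, 33 mm high, about 60 g. The point is the middle of the box: on its x-y centre, 16.5 mm above its underside. Starts on the warmer's plate, standing askew. May be absent.
- box_b_mid (a point): grey-white oblong plastic slide box with a hinged lid, all boxes alike: 35 mm wide along its own x, 97 mm long along its own y, 33 mm high, about 60 g. The point is the middle of the box: on its x-y centre, 16.5 mm above its underside. Starts on the warmer's plate, standing askew. May be absent.
- box_c_mid (a point): grey-white oblong plastic slide box with a hinged lid, all boxes alike: 35 mm wide along its own x, 97 mm long along its own y, 33 mm high, about 60 g. The point is the middle of the box: on its x-y centre, 16.5 mm above its underside. Starts on the worktop beside the warmer. May be absent.
- box_d_mid (a point): grey-white oblong plastic slide box with a hinged lid, all boxes alike: 35 mm wide along its own x, 97 mm long along its own y, 33 mm high, about 60 g. The point is the middle of the box: on its x-y centre, 16.5 mm above its underside. Starts on the worktop beside the warmer. May be absent.
- box_e_mid (a point): grey-white oblong plastic slide box with a hinged lid, all boxes alike: 35 mm wide along its own x, 97 mm long along its own y, 33 mm high, about 60 g. The point is the middle of the box: on its x-y centre, 16.5 mm above its underside. Starts on the worktop beside the warmer. May be absent.
- timer: bystander: white count-down timer, 62 x 68 x 20 mm, lying loose; origin under its centre
- petri: bystander: lidded petri dish, 60 mm across, 15 mm high, loose; origin under its centre
- vial: bystander: small screw-cap vial, 25 mm across, 46 mm high, loose; origin under its centre
- marker: bystander: marker pen, 142 mm long, 18 mm thick, lying loose; origin under its centre

How it is judged:
By the outcome, as a careful person would: the job done as asked, in the order asked, and still so for the second after the job is handed in, with the robot touching nothing.
Of box_a, box_b, box_c, box_d, box_e only 4 to 5 are there at a start; the rules pass over those that are not, and their reading is None.
At some moment in a run one of box_a, box_b, box_c, box_d, box_e may be knocked a few centimetres aside while the robot is not near it.
Once in a run the grip may slacken for a moment while it holds something.
It also fails if it takes over 210 s, if anything falls off the work surface, if the arm or the gripper's body presses on something with over 40 N, if the wrist force passes 120 N, or if a joint passes its speed limit or range.

## Working session

There is one attempt and no reset: what is moved stays moved. The work goes in short steps, Python scripts to look and compute and a tool call to move; the robot and the scene stay as the last step left them, time stands still between calls to the robot, and variables do not carry over. Pictures are saved under pics/ and viewed, at most 16 in all, crops included, and the job is handed in when it is done.

Besides the shell and the picture viewer there is one more tool, called after "Request:" as a command line: name --pt "numbers of a row" for each row, then --argument value for the rest. send_rows: Moves the arm, as the interface text tells. Its arguments: {"type":"object","properties":{"delta_pos":{"type":"array"},"roll":{"type":"array"},"grip":{"type":"array"}},"required":["delta_pos","roll","grip"]}

```bash
mkdir -p pics; cat > h.py <<'E'
import numpy as np, cv2
from plant import get_state, vision, job, finder
from scipy.spatial.transform import Rotation as Rn
def ray(p,uv):
    K=np.array(p["intrinsics"]);d=np.array(p["dist_coeffs"]);R=np.array(p["R"]);t=np.array(p["t"])
    n=cv2.undistortPoints(np.array(uv,float).reshape(-1,1,2),K,d).reshape(-1,2)
    dirs=np.c_[n,np.ones(len(n))]@R; return -R.T@t,dirs
def toz(p,uv,z):
    c,d=ray(p,uv); return c+d*((z-c[2])/d[:,2])[:,None]
def proj(p,X):
    return cv2.projectPoints(np.array(X,float).reshape(-1,1,3),cv2.Rodrigues(np.array(p["R"]))[0],np.array(p["t"]),np.array(p["intrinsics"]),np.array(p["dist_coeffs"]))[0].reshape(-1,2)
def world(p,l): return np.array(p["R"]).T@(np.array(l)-np.array(p["t"]))
def save(p,n): cv2.imwrite(f"pics/{n}.png",cv2.cvtColor(p["frame"],cv2.COLOR_RGB2BGR))
E
python3 - <<'E'
from h import *
np.set_printoptions(precision=3,suppress=True)
s=get_state();print({k:np.round(v,3) for k,v in s.items()})
for n in("top","scene"):
    p=vision.get_image(n);save(p,n+"0")
    print(n,world(p,[0,0,0]),np.array(p["R"]))
    for t in("warmer","box_a_mid","heat_knob","timer","petri","vial","marker"):
        print(t,[(round(f["confidence"],2),world(p,f["location"]).round(3)) for f in finder.find_in(p,t)])
E
```

```text
{'clock': np.float64(0.0), 'joints': array([ 1.071,  0.334,  0.04 ,  1.466, -0.013,  1.343, -0.058]), 'joint_velocities': array([-0.   , -0.001,  0.001,  0.001, -0.   ,  0.001, -0.002]), 'effort': array([ -0.001, -65.636,   1.334, -40.38 ,  -0.06 ,   0.045,   0.   ]), 'position': array([ 0.253, -0.598,  0.23 ]), 'tcp_rot': array([ 0.98 ,  0.199, -0.   , -0.001]), 'wrist_force': array([ 0.719,  0.27 , -0.562]), 'moment': array([ 0.008, -0.028,  0.011]), 'grip_force': np.float64(0.0), 'width': np.float64(0.087)}
top [ 0.441 -0.074  1.475] [[-0.011 -1.     0.017]
 [-0.999  0.01  -0.053]
 [ 0.053 -0.017 -0.998]]
warmer [(0.46, array([0.4  , 0.204, 0.015]))]
box_a_mid []
heat_knob [(0.57, array([ 0.503, -0.213,  0.042]))]
timer [(0.92, array([0.398, 0.2  , 0.014])), (0.38, array([ 0.546, -0.434,  0.032])), (0.24, array([ 0.506, -0.212,  0.043]))]
petri [(0.61, array([0.639, 0.306, 0.01 ]))]
vial []
marker [(0.54, array([ 0.615, -0.522,  0.017]))]
scene [ 0.037 -0.934  0.994] [[ 0.884 -0.467  0.02 ]
 [-0.309 -0.614 -0.726]
 [ 0.352  0.636 -0.687]]
warmer [(0.41, array([ 0.602, -0.256,  0.032]))]
box_a_mid [(0.45, array([ 0.662, -0.339,  0.025]))]
heat_knob []
timer [(0.58, array([ 0.601, -0.256,  0.032]))]
petri [(0.58, array([0.649, 0.31 , 0.012]))]
vial [(0.55, array([ 0.662, -0.339,  0.02 ]))]
marker [(0.92, array([ 0.618, -0.521,  0.014]))]
```

View pics/top0.png

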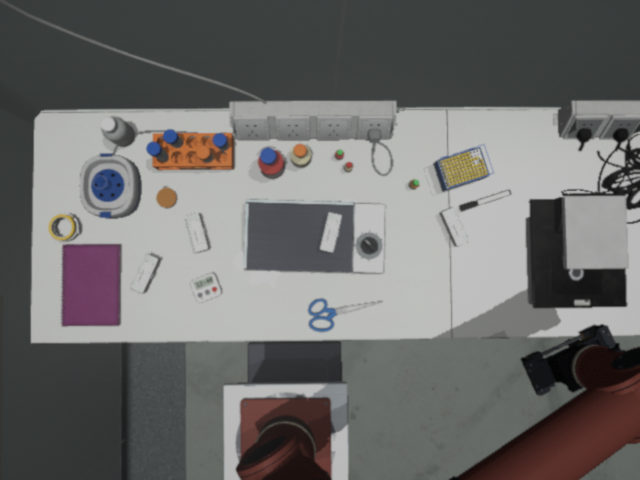

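View pics/scene0.png

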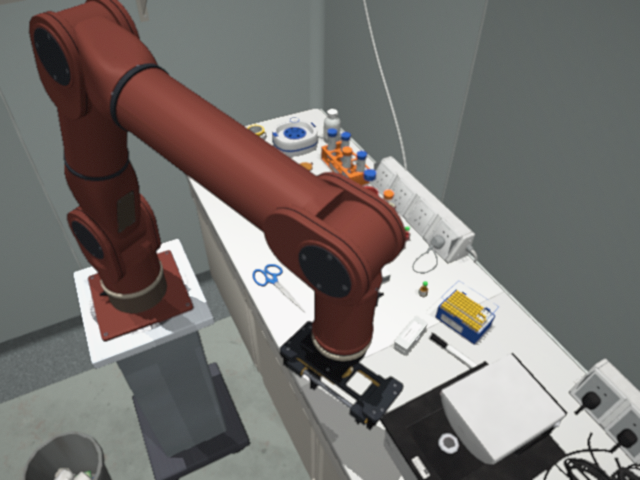

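```bash
python3 - <<'E'
from h import *
np.set_printoptions(precision=3,suppress=True)
p=vision.get_image("top")
im=cv2.cvtColor(p["frame"],cv2.COLOR_RGB2BGR)
a=cv2.resize(im[190:310,120:250],None,fx=6,fy=6,interpolation=cv2.INTER_CUBIC)[:, :800]
b=cv2.resize(im[190:290,235:365+8],None,fx=5.5,fy=5.5,interpolation=cv2.INTER_CUBIC)
cv2.imwrite("pics/cA.png",cv2.resize(a,None,fx=.8,fy=.8));
cv2.imwrite("pics/cB.png",b)
for t in("box_a_mid","warmer"):
  for f in finder.silhouettes(p,t):
    m=f["region"].astype(np.uint8);pts=np.argwhere(m)[:,::-1]
    r=cv2.minAreaRect(pts.astype(np.float32));print(t,f["confidence"],m.sum(),r)
g=cv2.cvtColor(im,cv2.COLOR_BGR2GRAY)
print(g[225:240:2,184:214]);
E
```

```text
box_a_mid 0.73 9304 ((313.820556640625, 236.28057861328125), (140.57119750976562, 71.17095184326172), 1.6365771293640137)
box_a_mid 0.62 655 ((145.30001831054688, 273.4000244140625), (16.994115829467773, 39.80200958251953), 26.56505012512207)
box_a_mid 0.53 601 ((453.62322998046875, 226.67123413085938), (37.32502746582031, 16.13831329345703), 65.55604553222656)
box_a_mid 0.35 361 ((484.1500549316406, 199.95001220703125), (8.22192096710205, 52.810035705566406), 71.56504821777344)
warmer 0.94 9344 ((313.799072265625, 236.33230590820312), (140.49807739257812, 71.23390197753906), 1.6846843957901)
[[185 178 169 170 180 184 187 190 191 191 191 191 191 191 192 190 183 155
  112  96 118 153 179 186 186 186 186 186 187 186]
 [186 180 171 163 168 181 185 186 190 191 190 191 191 191 191 191 190 180
  148 112 112 131 161 181 185 187 186 185 186 186]
 [186 186 180 172 173 180 187 189 191 189 189 190 191 190 190 188 188 185
  169 151 135 124 147 173 184 187 187 186 186 187]
 [186 187 185 177 167 171 183 187 188 183 177 182 189 189 189 190 189 188
  182 157 123 113 125 156 181 186 187 186 186 187]
 [187 186 187 184 177 170 175 184 188 186 176 171 185 190 191 190 188 185
  181 167 138 114 119 153 179 186 188 187 187 186]
 [187 187 187 186 180 173 176 184 188 188 182 174 179 188 191 191 189 186
  184 182 153 106 102 130 161 182 187 187 187 186]
 [187 186 187 187 185 177 168 173 185 189 188 178 173 183 190 191 191 189
  188 187 171 134 101 113 146 173 184 186 186 187]
 [187 187 186 187 185 178 169 173 185 190 190 183 172 174 187 191 191 189
  186 186 182 154 109  97 121 154 179 186 187 187]]
```

View pics/cA.png

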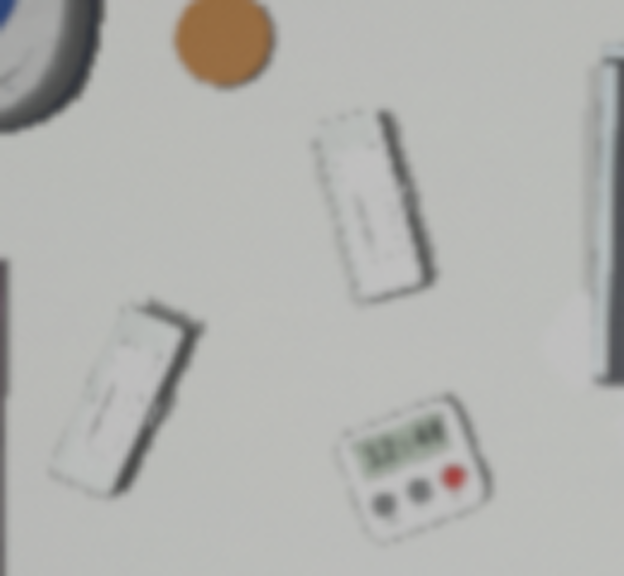

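View pics/cB.png

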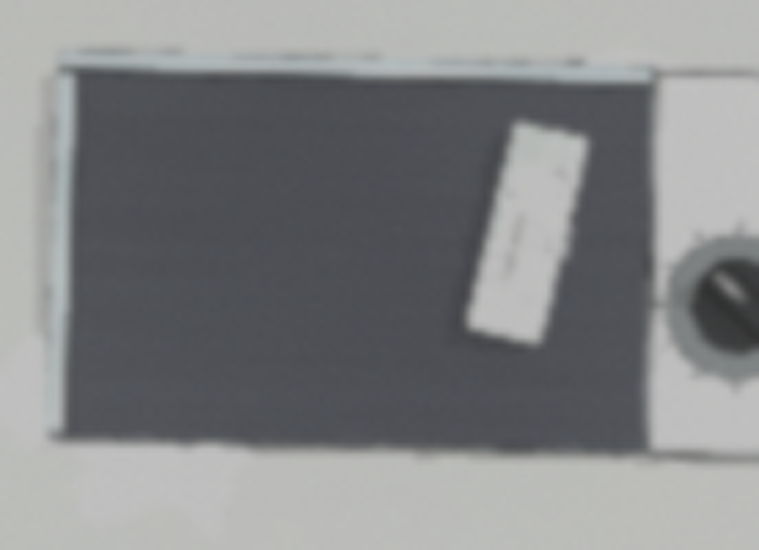

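```bash
cat >> h.py <<'E'
from scipy.optimize import minimize
from scipy.ndimage import map_coordinates
def fitbox(p,x,y,yaw,ztop,W=.035,L=.097,span=(.012,.012,.25)):
    """yaw: world angle of long axis"""
    g=cv2.GaussianBlur(cv2.cvtColor(p["frame"],cv2.COLOR_RGB2GRAY),(0,0),.7).astype(float)
    s=np.linspace(-.9,.9,25);w,l=W/2,L/2
    def ring(v,e):
        a=np.r_[np.c_[s*l,0*s+w+e],np.c_[s*l,0*s-w-e],np.c_[0*s+l+e,s*w],np.c_[0*s-l-e,s*w]]
        c,n=np.cos(v[2]),np.sin(v[2])
        X=np.c_[v[0]+a[:,0]*c-a[:,1]*n,v[1]+a[:,0]*n+a[:,1]*c,0*a[:,0]+ztop]
        q=proj(p,X);return map_coordinates(g,[q[:,1],q[:,0]],order=1,mode='nearest')
    f=lambda v:-np.mean(np.clip(ring(v,-.0025)-ring(v,.0022),-20,30))
    best=None
    for dx in(-1,0,1):
     for dy in(-1,0,1):
      for da in(-1,0,1):
        v0=np.array([x+dx*span[0],y+dy*span[1],yaw+da*span[2]])
        r=minimize(f,v0,method='Nelder-Mead',options=dict(initial_simplex=v0+np.array([[0,0,0],[.006,0,0],[0,.006,0],[0,0,.1]])))
        if best is None or r.fun<best.fun: best=r
    return best.x,-best.fun
def boxes(p,guesses):
    out=[]
    for u,v,ang,zt in guesses:  # pixel, image angle of long axis deg (down-right +)
        X=toz(p,[[u,v],[u+10*np.cos(np.radians(ang)),v+10*np.sin(np.radians(ang))]],zt)
        d=X[1]-X[0];out.append(fitbox(p,X[0,0],X[0,1],np.arctan2(d[1],d[0]),zt))
    return out
def draw(p,bs,n,roi,k,extra=()):
    im=cv2.cvtColor(p["frame"],cv2.COLOR_RGB2BGR);r0,r1,c0,c1=roi
    im=cv2.resize(im[r0:r1,c0:c1],None,fx=k,fy=k,interpolation=cv2.INTER_CUBIC)
    for (v,z) in bs:
        c,s=np.cos(v[2]),np.sin(v[2])
        X=[[v[0]+a*c-b*s,v[1]+a*s+b*c,z] for a,b in((.0485,.0175),(.0485,-.0175),(-.0485,-.0175),(-.0485,.0175))]
        q=(proj(p,X)+.5-[c0,r0])*k;cv2.polylines(im,[q.astype(np.int32)],True,(0,0,255),1)
    for X in extra:
        q=(proj(p,X)+.5-[c0,r0])*k;cv2.polylines(im,[q.astype(np.int32)],False,(0,255,0),1)
    cv2.imwrite(f"pics/{n}.png",im)
E
python3 - <<'E'
from h import *
np.set_printoptions(precision=4,suppress=True)
p=vision.get_image("top");g=cv2.cvtColor(p["frame"],cv2.COLOR_RGB2GRAY).astype(float)
def edge(pts,d):  # subpixel edge at strongest gradient around pts in direction d
    o=[];t=np.linspace(-3,3,61)
    for q in pts:
        v=map_coordinates(cv2.GaussianBlur(g,(0,0),.7),[q[1]+t*d[1],q[0]+t*d[0]],order=1);o.append(np.array(q)+t[np.argmax(np.abs(np.gradient(v)))]*np.array(d))
    return np.array(o)
L=lambda a,b:np.linspace(a,b,30)
A=lambda c:np.array(c)/5.5+[235,190]-.5
E={}
for n,a,b,d in(("rear",(95,70),(640,82),(0,1)),("left",(75,90),(64,420),(1,0)),("right",(655,100),(648,430),(1,0)),("near",(85,438),(630,452),(0,1))):
    X=toz(p,edge(L(A(a),A(b)),d),.03)[:,:2]
    for _ in range(3):
        m=X.mean(0);u=np.linalg.svd(X-m)[2][0];r=(X-m)@[-u[1],u[0]];X=X[np.abs(r)<2*np.std(r)+1e-4]
    E[n]=(m,u*np.sign(u@[1,-1]));print(n,m,u,np.degrees(np.arctan2(*E[n][1][::-1])),np.std(r))
def inter(a,b):
    M=np.c_[E[a][1],-E[b][1]];t=np.linalg.solve(M,E[b][0]-E[a][0]);return E[a][0]+t[0]*E[a][1]
C={k:inter(*k) for k in(("rear","left"),("rear","right"),("near","left"),("near","right"))}
print(C,"\nlen",np.linalg.norm(C["rear","left"]-C["rear","right"]),np.linalg.norm(C["near","left"]-C["rear","left"]))
bs=boxes(p,[(330,232,102,.063),(197,232,77,.033),(146,272,117,.033),(453,226,65,.033)])
for v,s in bs:print(v[:2],np.degrees(v[2])%180,s)
draw(p,[(v,.063 if i==0 else .033) for i,(v,s) in enumerate(bs)],"fit0",(190,310,120,480),2.2,[np.c_[np.array([C["near","left"],C["rear","left"],C["rear","right"],C["near","right"]]),[.03]*4]])
E
```

```text
rear [ 0.6132 -0.045 ] [0.0359 0.9994] -92.0558024087292 0.000962449100366497
left [0.5292 0.0938] [-0.9993  0.0374] -2.141597310130828 0.0007273778855045602
right [ 0.5249 -0.1764] [-0.9994  0.0352] -2.0146452415421203 0.0006583555007311404
near [ 0.439  -0.0388] [0.0386 0.9993] -92.21345484465945 0.000919178157284146
{('rear', 'left'): array([0.618 , 0.0905]), ('rear', 'right'): array([ 0.6083, -0.1793]), ('near', 'left'): array([0.4443, 0.097 ]), ('near', 'right'): array([ 0.4338, -0.1731])} 
len 0.26993321485233857 0.17388089738989537
[ 0.5371 -0.1181] 166.01412234654765 30.0
[0.5432 0.2219] 15.884016093959161 14.838814927026219
[0.4387 0.3536] 154.0101116110495 14.19505463835836
[ 0.548  -0.4379] 24.130506364751454 11.262767000110102
```

View pics/fit0.png

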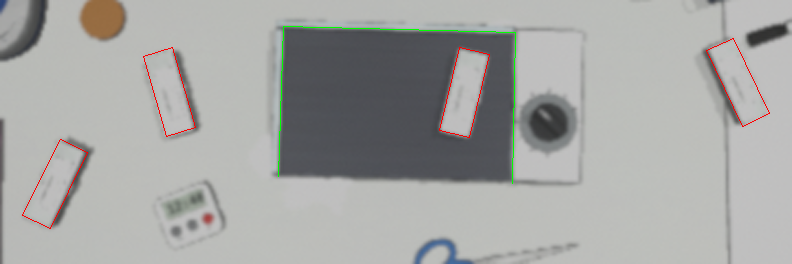

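Request:
send_rows --pt "0 0 0" --pt "0 0 0" --pt "0 0 0" --pt "0 0 0" --pt "0 0 0" --pt "0 0 0" --pt "0.01 -0.0334 0" --pt "0.01 -0.0334 0" --roll '[6.15,6.15,6.15,6.15,6.15,6.15,0,0]' --grip '[0.087,0.087,0.087,0.087,0.087,0.087,0.087,0.087]'

```text
clock: 1.67
position: [0.2877, -0.539, 0.2301]
tcp_rot: [0.992, -0.124, -0.001, 0.0]
wrist_force: [1.8, -0.8, 0.9]
width: 0.087
grip_force: 0.0
```

Request:
send_rows --pt "0.01 -0.0334 0" --pt "0.01 -0.0334 0" --pt "0.01 -0.0334 0" --pt "0.01 -0.0334 0" --pt "0.01 -0.0334 0" --pt "0.01 -0.0334 0" --pt "0.01 -0.0334 0" --pt "0.01 -0.0334 0" --roll '[0,0,0,0,0,0,0,0]' --grip '[0.087,0.087,0.087,0.087,0.087,0.087,0.087,0.087]'

```text
clock: 2.33
position: [0.4317, -0.2969, 0.2308]
tcp_rot: [0.993, -0.121, 0.0, 0.0]
wrist_force: [1.2, -0.5, -0.2]
width: 0.0868
grip_force: 0.0
```

Request:
send_rows --pt "0.01 -0.0334 0" --pt "0.01 -0.0334 0" --pt "0.01 -0.0334 0" --pt "0.01 -0.0334 0" --pt "0.01 -0.0334 0" --pt "0.01 -0.0334 0" --pt "0 0 0.035" --pt "0 0 0.035" --roll '[0,0,0,0,0,0,0,0]' --grip '[0.087,0.087,0.087,0.087,0.087,0.087,0.087,0.087]'

```text
clock: 3.0
position: [0.5402, -0.1157, 0.1617]
tcp_rot: [0.993, -0.119, 0.003, -0.0]
wrist_force: [0.4, 0.2, -0.6]
width: 0.087
grip_force: 0.0
```

```bash
cat >> h.py <<'E'
COR=np.array([.617,.090]);EX=np.array([.9993,-.0367]);EY=np.array([.0367,.9993]);WY=-2.1
def slot(u,back): # u mm right of corner, back mm in front of fence
    return COR-EY*u/1000-EX*back/1000
def plan(x,y,z,yaw=None,s=None):
    """print roll and tool-frame shift to reach world pose (yaw of tool x, deg, mod 180)"""
    s=s or get_state();Rm=Rn.from_quat(s["tcp_rot"]).as_matrix();th=np.degrees(np.arctan2(Rm[1,0],Rm[0,0]))
    d=0 if yaw is None else (yaw-th+90)%180-90
    a=np.radians(th+d);P=s["position"];e=np.array([x,y,z])-P
    dt=[e[0]*np.cos(a)+e[1]*np.sin(a),e[0]*np.sin(a)-e[1]*np.cos(a),-e[2]]
    print("t %.2f pos"%s["clock"],P.round(4),"yaw %.2f"%th,"w %.4f F"%s["width"],s["wrist_force"].round(1),"tilt",Rm[:,2].round(3),"j7 %.2f"%s["joints"][6])
    print("  roll %.2f  delta"%(-d),np.round(dt,4));return s
E
python3 -c "
from h import *
plan(.5371,-.1181,.042,166.0-180)"
```

```text
t 3.00 pos [ 0.5402 -0.1157  0.1617] yaw -13.68 w 0.0870 F [ 0.4  0.2 -0.6] tilt [ 0.005 -0.    -1.   ] j7 -1.73
  roll 0.32  delta [-0.0025  0.0031  0.1197]
```

Request:
send_rows --pt "-0.0013 0.0015 0.02" --pt "-0.0012 0.0015 0.03" --pt "0 0 0.03" --pt "0 0 0.03" --pt "0 0 0.01" --pt "0 0 0" --pt "0 0 0" --pt "0 0 0" --roll '[0.3,0,0,0,0,0,0,0]' --grip '[0.087,0.087,0.087,0.087,0.087,0.087,0.02,0.02]'

```text
clock: 3.67
position: [0.5349, -0.1207, 0.0413]
tcp_rot: [0.992, -0.124, 0.0, 0.0]
wrist_force: [0.3, -0.3, -0.9]
width: 0.0798
grip_force: 0.0
```

Request:
send_rows --pt "0 0 0" --pt "0 0 0" --pt "0 0 0" --pt "0 0 0" --pt "0 0 0" --pt "0 0 0" --pt "0 0 -0.01" --pt "0 0 -0.01" --roll '[0,0,0,0,0,0,0,0]' --grip '[0.02,0.02,0.02,0.02,0.02,0.02,0.02,0.02]'

```text
clock: 4.33
position: [0.5339, -0.1205, 0.0609]
tcp_rot: [0.992, -0.124, -0.001, -0.0]
wrist_force: [-1.0, -0.0, -1.2]
width: 0.0349
grip_force: 30.0
```

```bash
python3 -c "
from h import *
q=slot(210,49.5);print(q)
plan(*q,.060,-2.1)"
```

```text
[ 0.55982765 -0.11803635]
t 4.33 pos [ 0.5339 -0.1205  0.0609] yaw -14.23 w 0.0349 F [-1.  -0.  -1.2] tilt [-0.001  0.    -1.   ] j7 -1.76
  roll -12.13  delta [ 0.0258 -0.0034  0.0009]
```

Request:
send_rows --pt "0 0 0" --pt "0 0 0" --pt "0.008 -0.0034 0" --pt "0.008 0 0" --pt "0 0 0.01" --pt "0 0 0.009" --pt "0.003 0 0" --pt "0.003 0 0" --roll '[-6.1,-6.1,0,0,0,0,0,0]' --grip '[0.02,0.02,0.02,0.02,0.02,0.02,0.02,0.02]'

```text
clock: 5.0
position: [0.5547, -0.1178, 0.0422]
tcp_rot: [1.0, -0.019, -0.002, 0.0]
wrist_force: [-19.0, 3.2, 30.1]
width: 0.0348
grip_force: 30.0
```

Request:
send_rows --pt "0.001 0 0" --pt "0.001 0 0" --pt "0.001 0 0" --pt "0.001 0 0" --pt "0 0 0" --pt "0 0 0" --pt "0 0 0" --pt "0 0 0" --roll '[0,0,0,0,0,0,0,0]' --grip '[0.02,0.02,0.02,0.02,0.02,0.02,0.02,0.02]'

```text
clock: 5.67
position: [0.5596, -0.1181, 0.0409]
tcp_rot: [1.0, -0.018, -0.001, -0.0]
wrist_force: [-5.6, 0.4, 5.6]
width: 0.0348
grip_force: 30.0
```

```bash
python3 -c "
from h import *
q=slot(210,51)
plan(*q,.042,-2.1)"
```

```text
t 5.67 pos [ 0.5596 -0.1181  0.0409] yaw -2.11 w 0.0348 F [-5.6  0.4  5.6] tilt [-0.002  0.    -1.   ] j7 -1.58
  roll -0.01  delta [-0.0013 -0.0001 -0.0011]
```

Request:
send_rows --pt "0 0 0" --pt "0 0 0" --pt "0 0 0" --pt "0 0 -0.02" --pt "0 0 -0.03" --pt "0 0 -0.03" --pt "0 0.015 -0.03" --pt "0 0.03 0" --roll '[0,0,0,0,0,0,0,0]' --grip '[0.043,0.043,0.043,0.043,0.06,0.087,0.087,0.087]'

```text
clock: 6.33
position: [0.5631, -0.1598, 0.1582]
tcp_rot: [1.0, -0.015, 0.005, 0.0]
wrist_force: [1.8, -0.4, 1.2]
width: 0.062
grip_force: 0.0
```

Request:
send_rows --pt "0 0.04 0" --pt "0 0.04 0" --pt "0 0.04 0" --pt "0 0.04 0" --pt "0 0.02 0" --pt "0 0 0" --pt "0 0 0" --pt "0 0 0" --roll '[0,0,0,0,-6.5,-6.5,-6.6,-6.6]' --grip '[0.087,0.087,0.087,0.087,0.087,0.087,0.087,0.087]'

```text
clock: 7.0
position: [0.5525, -0.3437, 0.151]
tcp_rot: [0.977, 0.211, 0.0, -0.0]
wrist_force: [0.7, 0.7, 0.3]
width: 0.0871
grip_force: 0.0
```

```bash
python3 -c "
from h import *
p=vision.get_image('top')
bs=boxes(p,[(330,226,92,.063),(197,232,77,.033),(146,272,117,.033),(453,226,65,.033)])
for v,s in bs:
  r=v[:2]-COR;print(v[:2].round(4),round(np.degrees(v[2])%180,1),round(s,1),'u,back',(-r@EY*1e3).round(1),(-r@EX*1e3).round(1))
v=bs[3][0];draw(p,[(b[0],.063 if i==0 else .033) for i,b in enumerate(bs)],'fit1',(190,310,120,480),2.2)
plan(v[0],v[1],.013,np.degrees(v[2]))"
```

```text
[ 0.5582 -0.1169] 0.3 24.8 u,back 208.9 51.1
[0.5431 0.2219] 15.9 15.6 u,back -129.1 78.7
[0.4385 0.3533] 154.4 14.5 u,back -256.5 188.0
[ 0.5588 -0.4486] 65.5 7.6 u,back 540.4 38.4
t 7.05 pos [ 0.5525 -0.3433  0.151 ] yaw 24.93 w 0.0870 F [ 0.5  0.7 -0.6] tilt [-0.  0. -1.] j7 -0.73
  roll -40.60  delta [-0.0932  0.0493  0.138 ]
```

View pics/fit1.png

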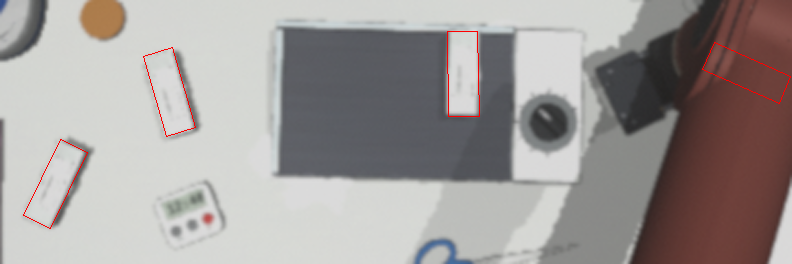

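```bash
python3 -c "
from h import *
p=vision.get_image('scene');save(p,'s1')
print([(f['confidence'],world(p,f['location']).round(3)) for f in finder.find_in(p,'box_d_mid')])
plan(.548,-.438,.013,24.1)
im=cv2.imread('pics/s1.png');cv2.imwrite('pics/s1c.png',cv2.resize(im[260:420,330:560],None,fx=2.5,fy=2.5))"
```

```text
[(0.91, array([0.437, 0.347, 0.028]))]
t 7.15 pos [ 0.5526 -0.3431  0.1512] yaw 23.98 w 0.0869 F [-0.6  0.4  0.6] tilt [ 0.  0. -1.] j7 -0.74
  roll -0.12  delta [-0.0429  0.0848  0.1382]
```

View pics/s1c.png

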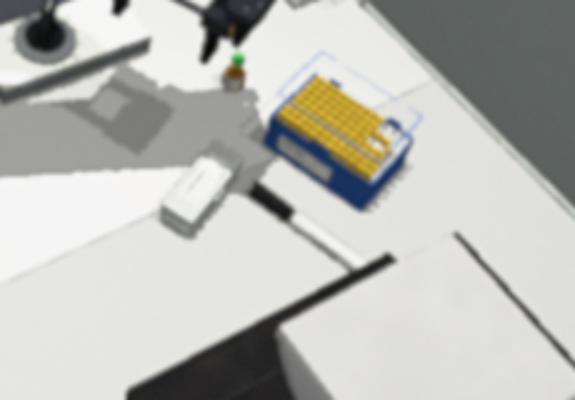

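Request:
send_rows --pt "-0.022 0.042 0" --pt "-0.021 0.0428 0" --pt "0 0 0" --pt "0 0 0.03" --pt "0 0 0.03" --pt "0 0 0.03" --pt "0 0 0.03" --pt "0 0 0.018" --roll '[0,0,0,0,0,0,0,0]' --grip '[0.062,0.062,0.062,0.062,0.062,0.062,0.062,0.062]'

```text
clock: 7.82
position: [0.5472, -0.4254, 0.01]
tcp_rot: [0.978, 0.207, -0.001, -0.001]
wrist_force: [-0.5, 0.2, 0.0]
width: 0.0622
grip_force: 0.2
```

Request:
send_rows --pt "0 0 0" --pt "0 0 0" --pt "0 0 0" --pt "0 0 0" --pt "0 0 0" --pt "0 0 -0.01" --pt "0 0 -0.03" --pt "0 0 -0.03" --roll '[0,0,0,0,0,0,0,0]' --grip '[0.062,0.02,0.02,0.02,0.02,0.02,0.02,0.02]'

```text
clock: 8.48
position: [0.5476, -0.4255, 0.0838]
tcp_rot: [0.978, 0.209, -0.001, -0.001]
wrist_force: [-0.3, -0.4, -0.9]
width: 0.0345
grip_force: 29.9
```

```bash
python3 -c "
from h import *
q=slot(153,60);s=get_state();d=np.array([.548,-.438])-s['position'][:2];a=np.radians(24.1);print('box ahead along x',d@[np.cos(a),np.sin(a)],'lat',d@[np.sin(a),-np.cos(a)])
plan(*q,.11,-2.1)"
```

```text
box ahead along x -0.00471728849107684 lat 0.011572448297978096
t 8.48 pos [ 0.5476 -0.4255  0.0838] yaw 24.15 w 0.0345 F [-0.3 -0.4 -0.9] tilt [-0.002  0.002 -1.   ] j7 -0.64
  roll 26.25  delta [-0.0095 -0.3647 -0.0262]
```

Request:
send_rows --pt "0 0 -0.025" --pt "0 0 -0.025" --pt "0 0 0" --pt "0 0 0" --pt "-0.0075 -0.03 0" --pt "0 -0.033 0" --pt "0 -0.033 0" --pt "0 -0.033 0" --roll '[6.56,6.56,6.56,6.56,0,0,0,0]' --grip '[0.02,0.02,0.02,0.02,0.02,0.02,0.02,0.02]'

```text
clock: 9.15
position: [0.5455, -0.2957, 0.1346]
tcp_rot: [1.0, -0.019, 0.0, 0.0]
wrist_force: [0.9, -1.2, -1.0]
width: 0.0348
grip_force: 29.9
```

Request:
send_rows --pt "0 -0.033 0" --pt "0 -0.033 0" --pt "0 -0.033 0" --pt "0 -0.033 0" --pt "0 -0.033 0" --pt "0 -0.033 0" --pt "0 -0.033 0" --pt "0 0 0" --roll '[0,0,0,0,0,0,0,0]' --grip '[0.02,0.02,0.02,0.02,0.02,0.02,0.02,0.02]'

```text
clock: 9.82
position: [0.5545, -0.0578, 0.135]
tcp_rot: [1.0, -0.014, 0.001, -0.002]
wrist_force: [0.2, 0.8, 0.3]
width: 0.035
grip_force: 29.9
```

```bash
python3 -c "
from h import *
q=slot(153,58);plan(*q,.046,-2.1)"
```

```text
t 9.82 pos [ 0.5545 -0.0578  0.135 ] yaw -1.59 w 0.0350 F [0.2 0.8 0.3] tilt [ 0.002  0.003 -1.   ] j7 -1.64
  roll 0.51  delta [-0.001  0.003  0.089]
```

Request:
send_rows --pt "0 0.001 0" --pt "0 0 0.03" --pt "0 0 0.03" --pt "0 0 0.02" --pt "0 0 0.01" --pt "0 0 0" --pt "0.004 0 0" --pt "0.004 0 0" --roll '[0,0,0,0,0,0,0,0]' --grip '[0.02,0.02,0.02,0.02,0.02,0.02,0.02,0.02]'

```text
clock: 10.48
position: [0.5623, -0.069, 0.0441]
tcp_rot: [1.0, -0.019, 0.0, 0.0]
wrist_force: [-0.4, -0.1, 0.1]
width: 0.0348
grip_force: 30.0
```

```bash
python3 -c "
from h import *
q=slot(153,44);plan(*q,.041,-2.1)"
```

```text
t 10.48 pos [ 0.5623 -0.069   0.0441] yaw -2.19 w 0.0348 F [-0.4 -0.1  0.1] tilt [ 0.    -0.001 -1.   ] j7 -1.67
  roll -0.09  delta [ 0.0048 -0.0079  0.0031]
```

Request:
send_rows --pt "0 -0.004 0" --pt "0 -0.004 0" --pt "0 0 0.003" --pt "0.002 0 0" --pt "0.001 0 0" --pt "0.001 0 0" --pt "0.001 0 0" --pt "0 0 0" --roll '[0,0,0,0,0,0,0,0]' --grip '[0.02,0.02,0.02,0.02,0.02,0.02,0.02,0.02]'

```text
clock: 11.15
position: [0.5648, -0.0598, 0.0427]
tcp_rot: [1.0, -0.018, -0.003, 0.001]
wrist_force: [-23.2, -0.7, 36.4]
width: 0.0348
grip_force: 30.0
```

```bash
python3 -c "
from h import *
q=slot(153,44);plan(*q,.041,-2.1)"
```

```text
t 11.15 pos [ 0.5648 -0.0598  0.0427] yaw -2.10 w 0.0348 F [-23.2  -0.7  36.4] tilt [-0.005 -0.001 -1.   ] j7 -1.69
  roll 0.00  delta [0.0027 0.0014 0.0017]
```

Request:
send_rows --pt "0 0 -0.001" --pt "-0.001 0 -0.0005" --pt "-0.0005 0 0" --pt "0 0 0" --pt "0 0 0" --pt "0 0 0" --pt "0 0 0" --pt "0 0 0" --roll '[0,0,0,0,0,0,0,0]' --grip '[0.02,0.02,0.02,0.02,0.02,0.02,0.02,0.02]'

```text
clock: 11.82
position: [0.5664, -0.0595, 0.0427]
tcp_rot: [1.0, -0.018, 0.001, 0.0]
wrist_force: [-1.4, -0.3, 8.9]
width: 0.0344
grip_force: 30.0
```

```bash
python3 -c "
from h import *
q=slot(153,44);plan(*q,.041,-2.1)
p=vision.get_image('scene');im=cv2.cvtColor(p['frame'],cv2.COLOR_RGB2BGR)
P=proj(p,[[.55,-.08,.05]])[0].astype(int);print(P)
cv2.imwrite('pics/s2c.png',cv2.resize(im[P[1]-75:P[1]+75,P[0]-100:P[0]+100],None,fx=4,fy=4,interpolation=cv2.INTER_CUBIC))"
```

```text
t 11.82 pos [ 0.5664 -0.0595  0.0427] yaw -2.07 w 0.0344 F [-1.4 -0.3  8.9] tilt [ 0.001 -0.    -1.   ] j7 -1.69
  roll 0.03  delta [0.0011 0.0018 0.0017]
[337 233]
```

View pics/s2c.png

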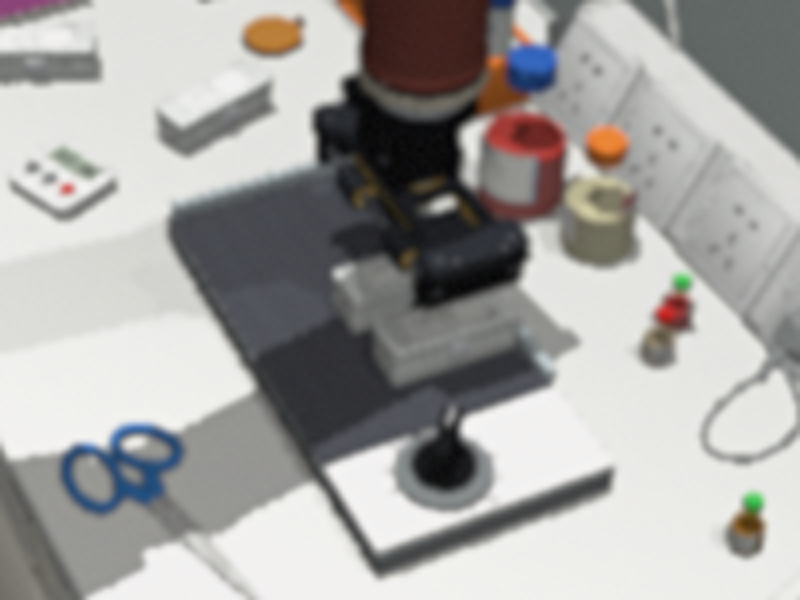

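Request:
send_rows --pt "0 0 0" --pt "0 0 0" --pt "0 0 0" --pt "0 0 -0.02" --pt "0 0 -0.03" --pt "0 0 -0.03" --pt "0 0 -0.03" --pt "0 0 0" --roll '[0,0,0,0,0,0,0,0]' --grip '[0.042,0.042,0.042,0.042,0.06,0.062,0.062,0.062]'

```text
clock: 12.53
position: [0.5689, -0.0595, 0.158]
tcp_rot: [1.0, -0.018, 0.004, 0.0]
wrist_force: [1.0, 0.3, 0.3]
width: 0.0587
grip_force: 0.0
```

```bash
python3 -c "
from h import *
p=vision.get_image('top')
bs=boxes(p,[(197,232,77,.033),(146,272,117,.033)])
for v,s in bs:print(v[:2].round(4),round(np.degrees(v[2])%180,1),round(s,1))
v=bs[0][0];plan(v[0],v[1],.013,np.degrees(v[2]))"
```

```text
[0.5431 0.222 ] 16.1 15.4
[0.4387 0.3536] 153.9 14.4
t 12.58 pos [ 0.5678 -0.0595  0.1552] yaw -2.08 w 0.0598 F [ 0.  -0.4 -0.6] tilt [ 0.006 -0.001 -1.   ] j7 -1.65
  roll -18.13  delta [ 0.054  -0.2774  0.1422]
```

Request:
send_rows --pt "0 0 0" --pt "0 0 0" --pt "0 0 0" --pt "0.006 -0.0308 0" --pt "0.006 -0.0308 0" --pt "0.006 -0.0308 0" --pt "0.006 -0.0308 0" --pt "0.006 -0.0308 0" --roll '[-6.05,-6.05,-6.05,0,0,0,0,0]' --grip '[0.062,0.062,0.062,0.062,0.062,0.062,0.062,0.062]'

```text
clock: 13.25
position: [0.551, 0.0979, 0.1507]
tcp_rot: [0.99, 0.14, -0.001, -0.0]
wrist_force: [0.8, 0.8, 0.2]
width: 0.062
grip_force: 0.0
```

Request:
send_rows --pt "0.006 -0.0308 0" --pt "0.006 -0.0308 0" --pt "0.006 -0.0308 0" --pt "0.006 -0.0308 0" --pt "0 0 0.02" --pt "0 0 0.02" --pt "0 0 0" --pt "0 0 0" --roll '[0,0,0,0,0,0,0,0]' --grip '[0.062,0.062,0.062,0.062,0.062,0.062,0.062,0.062]'

```text
clock: 13.92
position: [0.5398, 0.221, 0.1104]
tcp_rot: [0.99, 0.14, -0.002, 0.0]
wrist_force: [0.9, -0.4, 0.9]
width: 0.0619
grip_force: 0.0
```

```bash
python3 -c "
from h import *
plan(.5431,.222,.013,16.1)"
```

```text
t 13.92 pos [0.5398 0.221  0.1104] yaw 16.07 w 0.0619 F [ 0.9 -0.4  0.9] tilt [-0.004 -0.001 -1.   ] j7 -1.90
  roll -0.03  delta [ 0.0034 -0.      0.0974]
```

Request:
send_rows --pt "0.003 0 0.03" --pt "0 0 0.03" --pt "0 0 0.025" --pt "0 0 0.012" --pt "0 0 0" --pt "0 0 0" --pt "0 0 0" --pt "0 0 0" --roll '[0,0,0,0,0,0,0,0]' --grip '[0.062,0.062,0.062,0.062,0.062,0.02,0.02,0.02]'

```text
clock: 14.58
position: [0.5452, 0.2231, 0.0171]
tcp_rot: [0.99, 0.14, 0.001, -0.0]
wrist_force: [-0.5, -0.1, 0.1]
width: 0.0489
grip_force: 0.0
```

Request:
send_rows --pt "0 0 0" --pt "0 0 -0.01" --pt "0 0 -0.03" --pt "0 0 -0.03" --pt "0 0 -0.03" --pt "0 0 0" --pt "0 0 0" --pt "0 0 0" --roll '[0,0,0,0,0,6.05,6.05,6.1]' --grip '[0.02,0.02,0.02,0.02,0.02,0.02,0.02,0.02]'

```text
clock: 15.25
position: [0.5444, 0.2227, 0.1171]
tcp_rot: [1.0, -0.021, 0.001, -0.0]
wrist_force: [-0.4, -0.4, -0.2]
width: 0.0347
grip_force: 30.0
```

```bash
python3 -c "
from h import *
q=slot(96,60);plan(*q,.043,-2.1)"
```

```text
t 15.25 pos [0.5444 0.2227 0.1171] yaw -2.43 w 0.0347 F [-0.4 -0.4 -0.2] tilt [ 0.002  0.001 -1.   ] j7 -2.21
  roll -0.33  delta [0.0174 0.226  0.0741]
```

Request:
send_rows --pt "0.0044 0.0282 0" --pt "0.0044 0.0282 0" --pt "0.0043 0.0282 0" --pt "0.0043 0.0282 0" --pt "0 0.0282 0" --pt "0 0.0282 0" --pt "0 0.0282 0" --pt "0 0.0282 0" --roll '[-0.2,0,0,0,0,0,0,0]' --grip '[0.02,0.02,0.02,0.02,0.02,0.02,0.02,0.02]'

```text
clock: 15.92
position: [0.5536, -0.0048, 0.1164]
tcp_rot: [1.0, -0.017, 0.001, -0.0]
wrist_force: [-0.8, 0.8, -1.2]
width: 0.0344
grip_force: 30.0
```

Request:
send_rows --pt "0 0 0" --pt "0 0 0" --pt "0 0 0.02" --pt "0 0 0.02" --pt "0 0 0" --pt "0 0 0" --pt "0 0 0" --pt "0 0 0" --roll '[0,0,0,0,0,0,0,0]' --grip '[0.02,0.02,0.02,0.02,0.02,0.02,0.02,0.02]'

```text
clock: 16.58
position: [0.5545, -0.0029, 0.0765]
tcp_rot: [1.0, -0.016, 0.001, -0.0]
wrist_force: [0.7, 0.2, -0.5]
width: 0.0346
grip_force: 30.0
```

```bash
python3 -c "
from h import *
q=slot(96,60);plan(*q,.0465,-2.1)"
```

```text
t 16.58 pos [ 0.5545 -0.0029  0.0765] yaw -1.89 w 0.0346 F [ 0.7  0.2 -0.5] tilt [ 0.002  0.    -1.   ] j7 -1.78
  roll 0.21  delta [-0.0009  0.0009  0.03  ]
```

Lower, then creep to the fence.

Request:
send_rows --pt "0 0 0.015" --pt "0 0 0.012" --pt "0 0 0.001" --pt "0.004 0 0" --pt "0.004 0 0" --pt "0.002 0 0" --pt "0 0 0" --pt "0 0 0" --roll '[0.2,0,0,0,0,0,0,0]' --grip '[0.02,0.02,0.02,0.02,0.02,0.02,0.02,0.02]'

```text
clock: 17.25
position: [0.5628, -0.0034, 0.0496]
tcp_rot: [1.0, -0.018, -0.001, 0.0]
wrist_force: [-16.4, 0.6, 26.5]
width: 0.0345
grip_force: 30.0
```

Request:
send_rows --pt "0.001 0 0" --pt "0.001 0 0" --pt "0 0 0" --pt "0 0 0" --pt "0 0 0" --pt "0 0 0" --pt "0 0 0" --pt "0 0 0" --roll '[0,0,0,0,0,0,0,0]' --grip '[0.02,0.02,0.02,0.02,0.02,0.02,0.02,0.02]'

```text
clock: 17.92
position: [0.5643, -0.0035, 0.0496]
tcp_rot: [1.0, -0.018, -0.001, 0.0]
wrist_force: [-17.3, 0.3, 27.8]
width: 0.0347
grip_force: 30.0
```

```bash
python3 -c "
from h import *
q=slot(96,47);plan(*q,.0465,-2.1)"
```

```text
t 17.92 pos [ 0.5643 -0.0035  0.0496] yaw -2.10 w 0.0347 F [-17.3   0.3  27.8] tilt [-0.002 -0.001 -1.   ] j7 -1.80
  roll -0.00  delta [0.0022 0.0007 0.0031]
```

Request:
send_rows --pt "0 0 -0.0015" --pt "0 0 -0.001" --pt "0 0 0" --pt "0.001 0 0" --pt "0.001 0 0" --pt "0.001 0 0" --pt "0 0 0" --pt "0 0 0" --roll '[0,0,0,0,0,0,0,0]' --grip '[0.02,0.02,0.02,0.02,0.02,0.02,0.02,0.02]'

```text
clock: 18.58
position: [0.5668, -0.0041, 0.0496]
tcp_rot: [1.0, -0.019, -0.002, 0.0]
wrist_force: [-12.1, -0.5, 11.7]
width: 0.035
grip_force: 30.0
```

```bash
python3 -c "
from h import *
q=slot(96,47);plan(*q,.0465,-2.1)"
```

```text
t 18.58 pos [ 0.5668 -0.0041  0.0496] yaw -2.12 w 0.0350 F [-12.1  -0.5  11.7] tilt [-0.004 -0.    -1.   ] j7 -1.79
  roll -0.02  delta [-0.0003  0.0002  0.0031]
```

Request:
send_rows --pt "0 0 0" --pt "0 0 0" --pt "0 0 0" --pt "0 0 -0.02" --pt "0 0 -0.03" --pt "0 0 -0.03" --pt "0 0 -0.03" --pt "0 0 0" --roll '[0,0,0,0,0,0,-7,-7]' --grip '[0.042,0.042,0.042,0.042,0.06,0.062,0.062,0.062]'

```text
clock: 19.25
position: [0.5719, -0.0037, 0.1659]
tcp_rot: [0.994, 0.106, 0.004, 0.001]
wrist_force: [1.5, -0.1, 0.1]
width: 0.0586
grip_force: 0.0
```

Request:
send_rows --pt "0 0 0" --pt "0 0 0" --pt "0 0 0" --pt "0 0 0" --pt "0 0 0" --pt "0 0 0" --pt "0 0 0" --pt "0 0 0" --roll '[-7,-7,-7,-7,-7,-7,-7,-7]' --grip '[0.062,0.062,0.062,0.062,0.062,0.062,0.062,0.062]'

```text
clock: 19.92
position: [0.5688, -0.0042, 0.1595]
tcp_rot: [0.828, 0.561, 0.0, -0.0]
wrist_force: [-0.2, -0.1, -0.2]
width: 0.062
grip_force: 0.0
```

Request:
send_rows --pt "0 0 0" --pt "0 0 0" --pt "0 0 0" --pt "0 0 0" --pt "0 0 0" --pt "0 0 0" --pt "0 0 0" --pt "0 0 0" --roll '[-7,-7,-7,-7,-7,-7,-7,-7]' --grip '[0.062,0.062,0.062,0.062,0.062,0.062,0.062,0.062]'

```text
clock: 20.58
position: [0.5688, -0.0042, 0.1595]
tcp_rot: [0.468, 0.884, 0.0, 0.0]
wrist_force: [-0.2, -0.0, 0.6]
width: 0.062
grip_force: 0.0
```

```bash
python3 -c "
from h import *
p=vision.get_image('top')
bs=boxes(p,[(146,272,117,.033)])
for v,s in bs:print(v[:2].round(4),round(np.degrees(v[2])%180,1),round(s,1))
v=bs[0][0];plan(v[0],v[1],.013,np.degrees(v[2]))
save(p,'t2')"
```

```text
[0.4386 0.3534] 154.4 14.4
t 20.63 pos [ 0.5688 -0.0042  0.1594] yaw 124.74 w 0.0621 F [ 1.  -0.1 -0.6] tilt [ 0.  0. -1.] j7 0.39
  roll -29.61  delta [0.2722 0.266  0.1464]
```

View pics/t2.png

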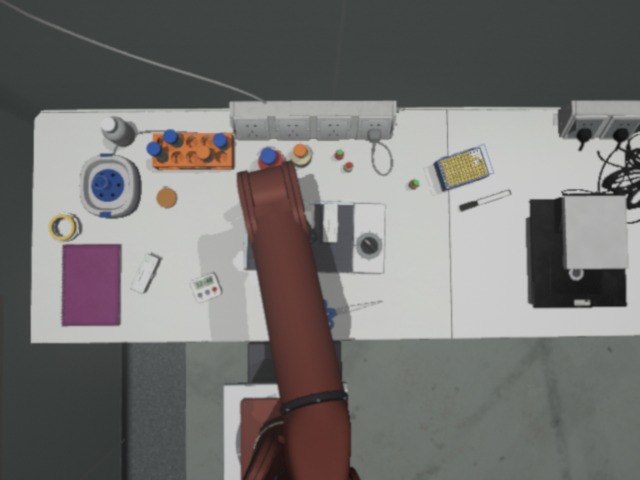

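Request:
send_rows --pt "0 0 0" --pt "0 0 0" --pt "0 0 0" --pt "0 0 0" --pt "0 0 0" --pt "0.0227 0.0222 0" --pt "0.0227 0.0222 0" --pt "0.0227 0.0222 0" --roll '[-5.9,-5.9,-5.9,-5.9,-5.9,0,0,0]' --grip '[0.062,0.062,0.062,0.062,0.062,0.062,0.062,0.062]'

```text
clock: 21.3
position: [0.5374, 0.0866, 0.1595]
tcp_rot: [0.233, 0.973, 0.0, 0.0]
wrist_force: [-0.3, 0.4, -0.2]
width: 0.0623
grip_force: 0.0
```

Request:
send_rows --pt "0.0227 0.0222 0" --pt "0.0227 0.0222 0" --pt "0.0227 0.0222 0" --pt "0.0227 0.0222 0" --pt "0.0227 0.0222 0" --pt "0.0227 0.0222 0" --pt "0.0227 0.0222 0" --pt "0.0227 0.0222 0" --roll '[0,0,0,0,0,0,0,0]' --grip '[0.062,0.062,0.062,0.062,0.062,0.062,0.062,0.062]'

```text
clock: 21.97
position: [0.4544, 0.3275, 0.1596]
tcp_rot: [0.232, 0.973, 0.0, 0.0]
wrist_force: [1.4, 0.0, 0.5]
width: 0.0618
grip_force: 0.0
```

Request:
send_rows --pt "0.0227 0.0222 0" --pt "0 0 0.03" --pt "0 0 0.03" --pt "0 0 0" --pt "0 0 0" --pt "0 0 0" --pt "0 0 0" --pt "0 0 0" --roll '[0,0,0,0,0,0,0,0]' --grip '[0.062,0.062,0.062,0.062,0.062,0.062,0.062,0.062]'

```text
clock: 22.63
position: [0.4455, 0.3565, 0.1013]
tcp_rot: [0.231, 0.973, 0.001, 0.001]
wrist_force: [0.7, 0.3, 0.6]
width: 0.0621
grip_force: 0.0
```

```bash
python3 -c "
from h import *
plan(.4386,.3534,.014,154.2)"
```

```text
t 22.63 pos [0.4455 0.3565 0.1013] yaw 153.30 w 0.0621 F [0.7 0.3 0.6] tilt [ 0.002  0.001 -1.   ] j7 0.08
  roll -0.90  delta [ 0.0049 -0.0057  0.0873]
```

Request:
send_rows --pt "0.0049 -0.0057 0" --pt "0 0 0.03" --pt "0 0 0.03" --pt "0 0 0.02" --pt "0 0 0.0075" --pt "0 0 0" --pt "0 0 0" --pt "0 0 0" --roll '[-0.8,0,0,0,0,0,0,0]' --grip '[0.062,0.062,0.062,0.062,0.062,0.062,0.02,0.02]'

```text
clock: 23.3
position: [0.4382, 0.354, 0.0138]
tcp_rot: [0.223, 0.975, 0.001, 0.001]
wrist_force: [0.5, -0.9, 1.0]
width: 0.0554
grip_force: 0.0
```

Request:
send_rows --pt "0 0 0" --pt "0 0 0" --pt "0 0 0" --pt "0 0 0" --pt "0 0 -0.02" --pt "0 0 -0.03" --pt "0 0 -0.03" --pt "0 0 -0.02" --roll '[0,0,0,0,0,0,0,0]' --grip '[0.02,0.02,0.02,0.02,0.02,0.02,0.02,0.02]'

```text
clock: 23.97
position: [0.4377, 0.354, 0.1146]
tcp_rot: [0.223, 0.975, 0.001, 0.0]
wrist_force: [0.5, 0.4, 0.6]
width: 0.0348
grip_force: 30.0
```

```bash
python3 -c "
from h import *
q=slot(39,62);plan(*q,.11,177.9)"
```

```text
t 23.97 pos [0.4377 0.354  0.1146] yaw 154.20 w 0.0348 F [0.5 0.4 0.6] tilt [ 0.001  0.001 -1.   ] j7 0.11
  roll -23.70  delta [-0.1268 -0.2962  0.0046]
```

Request:
send_rows --pt "0 0 0" --pt "0 0 0" --pt "0 0 0" --pt "0 0 0" --pt "-0.0106 -0.0247 0" --pt "-0.0106 -0.0247 0" --pt "-0.0106 -0.0247 0" --pt "-0.0106 -0.0247 0" --roll '[-5.93,-5.93,-5.93,-5.93,0,0,0,0]' --grip '[0.02,0.02,0.02,0.02,0.02,0.02,0.02,0.02]'

```text
clock: 24.63
position: [0.4764, 0.2518, 0.1121]
tcp_rot: [0.018, 1.0, -0.0, -0.0]
wrist_force: [0.7, 0.3, -0.2]
width: 0.0349
grip_force: 30.0
```

Request:
send_rows --pt "-0.0106 -0.0247 0" --pt "-0.0106 -0.0247 0" --pt "-0.0106 -0.0247 0" --pt "-0.0106 -0.0247 0" --pt "-0.0106 -0.0247 0" --pt "-0.0106 -0.0247 0" --pt "-0.0106 -0.0247 0" --pt "-0.0106 -0.0247 0" --roll '[0,0,0,0,0,0,0,0]' --grip '[0.02,0.02,0.02,0.02,0.02,0.02,0.02,0.02]'

```text
clock: 25.3
position: [0.554, 0.051, 0.1122]
tcp_rot: [0.018, 1.0, -0.0, 0.0]
wrist_force: [0.4, 0.8, -0.7]
width: 0.0347
grip_force: 30.0
```

Request:
send_rows --pt "0 0 0" --pt "0 0 0" --pt "0 0 0" --pt "0 0 0" --pt "0 0 0" --pt "0 0 0" --pt "0 0 0" --pt "0 0 0" --roll '[0,0,0,0,0,0,0,0]' --grip '[0.02,0.02,0.02,0.02,0.02,0.02,0.02,0.02]'

```text
clock: 25.97
position: [0.5537, 0.0527, 0.1121]
tcp_rot: [0.018, 1.0, -0.0, 0.0]
wrist_force: [-0.4, -0.6, -0.4]
width: 0.035
grip_force: 30.0
```

```bash
python3 -c "
from h import *
q=slot(39,60);plan(*q,.046,177.9)"
```

```text
t 25.97 pos [0.5537 0.0527 0.1121] yaw 177.93 w 0.0350 F [-0.4 -0.6 -0.4] tilt [ 0. -0. -1.] j7 1.11
  roll 0.03  delta [-0.0019  0.0006  0.0661]
```

Request:
send_rows --pt "0 0 0.025" --pt "0 0 0.025" --pt "0 0 0.015" --pt "-0.004 0 0" --pt "-0.004 0 0" --pt "-0.003 0 0" --pt "0 0 0" --pt "0 0 0" --roll '[0,0,0,0,0,0,0,0]' --grip '[0.02,0.02,0.02,0.02,0.02,0.02,0.02,0.02]'

```text
clock: 26.63
position: [0.5657, 0.0521, 0.0481]
tcp_rot: [0.018, 1.0, 0.0, 0.001]
wrist_force: [-0.1, -0.2, -0.8]
width: 0.0347
grip_force: 30.0
```

```bash
python3 -c "
from h import *
q=slot(39,48.5);plan(*q,.046,177.9)"
```

```text
t 26.63 pos [0.5657 0.0521 0.0481] yaw 177.88 w 0.0347 F [-0.1 -0.2 -0.8] tilt [ 0.002  0.    -1.   ] j7 1.05
  roll -0.02  delta [-0.0013  0.0008  0.0021]
```

Request:
send_rows --pt "0 0 0.001" --pt "-0.001 0 0.0005" --pt "-0.001 0 0" --pt "0 0 0" --pt "0 0 0" --pt "0 0 0" --pt "0 0 0" --pt "0 0 0" --roll '[0,0,0,0,0,0,0,0]' --grip '[0.02,0.02,0.02,0.02,0.02,0.02,0.02,0.02]'

```text
clock: 27.3
position: [0.566, 0.0519, 0.0454]
tcp_rot: [0.018, 1.0, -0.0, -0.001]
wrist_force: [-4.7, -0.3, 2.7]
width: 0.0346
grip_force: 30.0
```

```bash
python3 -c "
from h import *
q=slot(39,48.5);plan(*q,.046,177.9)"
```

```text
t 27.30 pos [0.566  0.0519 0.0454] yaw 177.90 w 0.0346 F [-4.7 -0.3  2.7] tilt [-0.001 -0.    -1.   ] j7 1.05
  roll 0.00  delta [-0.001   0.001  -0.0006]
```

Request:
send_rows --pt "0 0 0" --pt "0 0 0" --pt "0 0 0" --pt "0 0 -0.02" --pt "0 0 -0.03" --pt "0 0 -0.03" --pt "0 0 -0.03" --pt "0 0 0" --roll '[0,0,0,0,0,0,6.9,6.9]' --grip '[0.042,0.042,0.042,0.042,0.05,0.05,0.05,0.05]'

```text
clock: 27.97
position: [0.57, 0.0528, 0.1617]
tcp_rot: [0.141, 0.99, 0.001, 0.004]
wrist_force: [0.4, 0.8, -0.4]
width: 0.0494
grip_force: 0.0
```

Request:
send_rows --pt "0 0 0" --pt "0 0 0" --pt "0 0 0" --pt "0 0 0" --pt "0 0 0" --pt "0 0 0" --pt "0 0 0" --pt "0 0 0" --roll '[6.9,6.9,6.9,6.9,6.9,6.9,6.9,6.9]' --grip '[0.05,0.05,0.05,0.05,0.05,0.05,0.05,0.05]'

```text
clock: 28.63
position: [0.5671, 0.0518, 0.1558]
tcp_rot: [0.584, 0.812, 0.0, 0.0]
wrist_force: [-0.5, 0.8, 0.1]
width: 0.0506
grip_force: 0.0
```

Request:
send_rows --pt "0 0 0" --pt "0 0 0" --pt "0 0 0" --pt "0 0 0" --pt "0 0 0" --pt "0 0 0" --pt "0 0 0" --pt "0 0 0" --roll '[6.9,6.9,6.9,0,0,0,0,0]' --grip '[0.05,0.05,0.05,0.05,0.05,0.05,0.05,0.05]'

```text
clock: 29.3
position: [0.5668, 0.0518, 0.1555]
tcp_rot: [0.718, 0.697, 0.0, -0.0]
wrist_force: [0.2, 0.0, 0.2]
width: 0.05
grip_force: 0.0
```

```bash
python3 -c "
from h import *
q=slot(253,49);plan(*q,.15,87.9)"
```

```text
t 29.30 pos [0.5668 0.0518 0.1555] yaw 88.30 w 0.0500 F [0.2 0.  0.2] tilt [-0.  0. -1.] j7 -0.34
  roll 0.40  delta [-2.13e-01 -2.00e-04  5.50e-03]
```

Request:
send_rows --pt "-0.0267 0 0" --pt "-0.0267 0 0" --pt "-0.0267 0 0" --pt "-0.0267 0 0" --pt "-0.0267 0 0" --pt "-0.0267 0 0" --pt "-0.0267 0 0" --pt "-0.0267 0 0" --roll '[0.4,0,0,0,0,0,0,0]' --grip '[0.05,0.05,0.05,0.05,0.05,0.05,0.05,0.05]'

```text
clock: 29.97
position: [0.5585, -0.163, 0.1556]
tcp_rot: [0.72, 0.694, 0.0, 0.0]
wrist_force: [0.4, 0.6, -0.8]
width: 0.0502
grip_force: 0.0
```

Request:
send_rows --pt "0 0 0.03" --pt "0 0 0.03" --pt "0 0 0" --pt "0 0 0" --pt "0 0 0" --pt "0 0 0" --pt "0 0 0" --pt "0 0 0" --roll '[0,0,0,0,0,0,0,0]' --grip '[0.05,0.05,0.05,0.05,0.05,0.05,0.05,0.05]'

```text
clock: 30.63
position: [0.5595, -0.1616, 0.0969]
tcp_rot: [0.72, 0.694, 0.0, 0.001]
wrist_force: [-1.1, -0.1, -0.6]
width: 0.0498
grip_force: 0.0
```

```bash
python3 -c "
from h import *
q=slot(253,49);plan(*q,.046,87.9)
p=vision.get_image('top')
im=cv2.cvtColor(p['frame'],cv2.COLOR_RGB2BGR)
cv2.imwrite('pics/t3.png',cv2.resize(im[190:290,235:375],None,fx=5.5,fy=5.5,interpolation=cv2.INTER_CUBIC))"
```

```text
t 30.63 pos [ 0.5595 -0.1616  0.0969] yaw 87.82 w 0.0498 F [-1.1 -0.1 -0.6] tilt [ 0.002 -0.001 -1.   ] j7 0.02
  roll -0.08  delta [ 0.0005 -0.0008  0.0509]
```

View pics/t3.png

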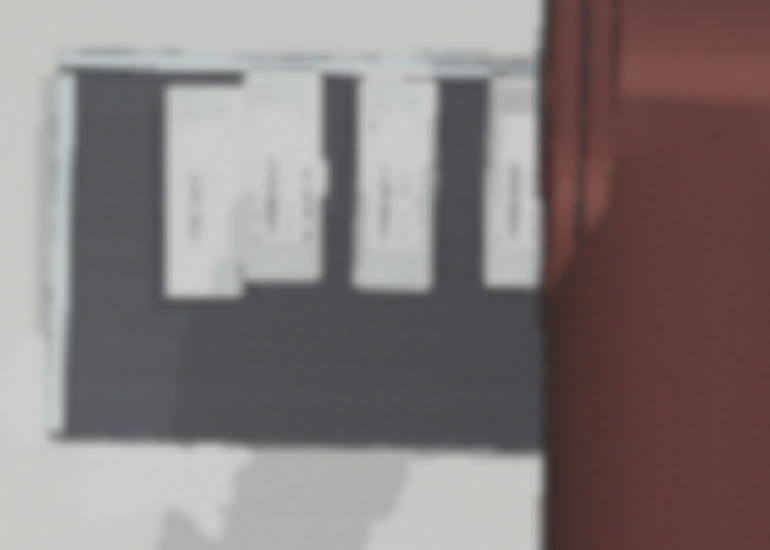

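Request:
send_rows --pt "0 0 0.025" --pt "0 0 0.025" --pt "0 0 0" --pt "0.008 0 0" --pt "0.006 0 0" --pt "0.006 0 0" --pt "0.006 0 0" --pt "0.006 0 0" --roll '[0,0,0,0,0,0,0,0]' --grip '[0.05,0.05,0.05,0.05,0.05,0.05,0.05,0.05]'

```text
clock: 31.35
position: [0.5607, -0.1289, 0.0468]
tcp_rot: [0.72, 0.694, 0.0, 0.001]
wrist_force: [0.1, -1.2, 0.5]
width: 0.0503
grip_force: 0.3
```

Request:
send_rows --pt "0.006 0 0" --pt "0.006 0 0" --pt "0.006 0 0" --pt "0.006 0 0" --pt "0.006 0 0" --pt "0.006 0 0" --pt "0.006 0 0" --pt "0.006 0 0" --roll '[0,0,0,0,0,0,0,0]' --grip '[0.05,0.05,0.05,0.05,0.05,0.05,0.05,0.05]'

```text
clock: 32.02
position: [0.5619, -0.0814, 0.0457]
tcp_rot: [0.721, 0.693, -0.0, 0.0]
wrist_force: [0.0, -2.3, 3.3]
width: 0.0501
grip_force: 1.5
```

```bash
python3 -c "
from h import *
q=slot(150,49);plan(*q,.046,87.9)"
```

```text
t 32.02 pos [ 0.5619 -0.0814  0.0457] yaw 87.77 w 0.0501 F [ 0.  -2.3  3.3] tilt [ 0. -0. -1.] j7 -0.16
  roll -0.13  delta [ 0.0233 -0.0002 -0.0003]
```

Request:
send_rows --pt "0.005 0 0" --pt "0.005 0 0" --pt "0.003 0 0" --pt "0.002 0 0" --pt "0.002 0 0" --pt "0.002 0 0" --pt "0 0 0" --pt "0 0 0" --roll '[0,0,0,0,0,0,0,0]' --grip '[0.05,0.05,0.05,0.05,0.05,0.05,0.05,0.05]'

```text
clock: 32.68
position: [0.5625, -0.0622, 0.0454]
tcp_rot: [0.721, 0.693, 0.0, -0.0]
wrist_force: [-0.4, -0.6, 1.3]
width: 0.0498
grip_force: 0.3
```

```bash
python3 -c "
from h import *
q=slot(150,49);plan(*q,.046,87.9)
p=vision.get_image('top')
im=cv2.cvtColor(p['frame'],cv2.COLOR_RGB2BGR)
cv2.imwrite('pics/t4.png',cv2.resize(im[190:290,235:375],None,fx=4,fy=4,interpolation=cv2.INTER_CUBIC))"
```

```text
t 32.68 pos [ 0.5625 -0.0622  0.0454] yaw 87.80 w 0.0498 F [-0.4 -0.6  1.3] tilt [-0.     0.001 -1.   ] j7 -0.19
  roll -0.10  delta [ 0.0041 -0.0001 -0.0006]
```

View pics/t4.png

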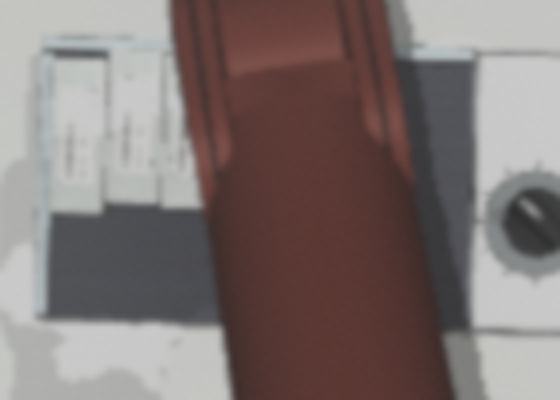

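Request:
send_rows --pt "0.001 0 0" --pt "0.001 0 0" --pt "0.001 0 0" --pt "0.001 0 0" --pt "0.001 0 0" --pt "0 0 0" --pt "0 0 0" --pt "0 0 0" --roll '[0,0,0,0,0,0,0,0]' --grip '[0.05,0.05,0.05,0.05,0.05,0.05,0.05,0.05]'

```text
clock: 33.4
position: [0.5626, -0.0612, 0.0455]
tcp_rot: [0.721, 0.693, -0.001, 0.001]
wrist_force: [0.3, -10.8, 0.4]
width: 0.0501
grip_force: 5.8
```

```bash
python3 -c "
from h import *
q=slot(150,49);plan(*q,.046,87.9)"
```

```text
t 33.40 pos [ 0.5626 -0.0612  0.0455] yaw 87.68 w 0.0501 F [  0.3 -10.8   0.4] tilt [-0.    -0.004 -1.   ] j7 -0.20
  roll -0.22  delta [ 0.0031 -0.0002 -0.0005]
```

Request:
send_rows --pt "-0.004 0 0" --pt "-0.006 0 0" --pt "0 0 -0.03" --pt "0 0 -0.03" --pt "0 0 -0.03" --pt "0 0 0" --pt "0 0 0" --pt "0 0 0" --roll '[0,0,0,0,-6.9,-6.9,-6.9,-6.9]' --grip '[0.05,0.05,0.05,0.05,0.05,0.087,0.087,0.087]'

```text
clock: 34.07
position: [0.5626, -0.0673, 0.1362]
tcp_rot: [0.532, 0.847, 0.0, 0.0]
wrist_force: [0.0, 0.4, -0.2]
width: 0.0627
grip_force: 0.0
```

Request:
send_rows --pt "0 0 0" --pt "0 0 0" --pt "0 0 0" --pt "0 0 0" --pt "0 0 0" --pt "0 0 0" --pt "0 0 0" --pt "0 0 0" --roll '[-6.9,-6.9,-6.9,-6.9,-6.9,-6.9,-6.9,-6.9]' --grip '[0.087,0.087,0.087,0.087,0.087,0.087,0.087,0.087]'

```text
clock: 34.73
position: [0.5622, -0.0672, 0.1355]
tcp_rot: [0.079, 0.997, 0.0, -0.0]
wrist_force: [0.0, -0.4, -0.0]
width: 0.0868
grip_force: 0.0
```

Request:
send_rows --pt "0 0 0" --pt "0.04 0 0" --pt "0.038 -0.02 0" --pt "0 -0.035 0" --pt "0 -0.035 0" --pt "0 0 0" --pt "0 0 0" --pt "0 0 0" --roll '[-7,0,0,0,0,0,0,0]' --grip '[0.087,0.087,0.087,0.087,0.087,0.087,0.087,0.087]'

```text
clock: 35.4
position: [0.4819, -0.153, 0.1355]
tcp_rot: [0.021, 1.0, 0.001, 0.0]
wrist_force: [-0.5, 0.4, -0.7]
width: 0.0867
grip_force: 0.0
```

```bash
python3 -c "
from h import *
q=slot(71,130);plan(*q,.046,177.9)
p=vision.get_image('top')
im=cv2.cvtColor(p['frame'],cv2.COLOR_RGB2BGR)
cv2.imwrite('pics/t5.png',cv2.resize(im[190:290,235:400],None,fx=4.5,fy=4.5,interpolation=cv2.INTER_CUBIC))"
```

```text
t 35.40 pos [ 0.4819 -0.153   0.1355] yaw 177.60 w 0.0867 F [-0.5  0.4 -0.7] tilt [ 0.     0.001 -1.   ] j7 1.63
  roll -0.30  delta [0.0039 0.1768 0.0895]
```

View pics/t5.png

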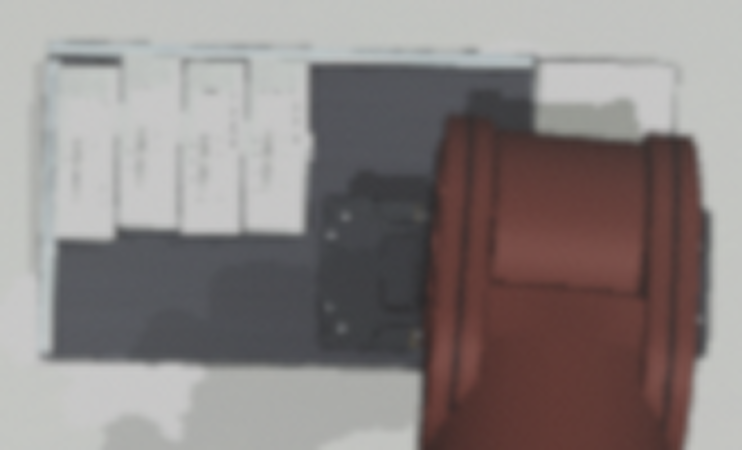

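Request:
send_rows --pt "0.004 0.0295 0" --pt "0 0.0295 0" --pt "0 0.0295 0" --pt "0 0.0295 0" --pt "0 0.0295 0" --pt "0 0.0295 0" --pt "0 0 0" --pt "0 0 0" --roll '[-0.3,0,0,0,0,0,0,0]' --grip '[0.087,0.087,0.087,0.087,0.087,0.087,0.087,0.087]'

```text
clock: 36.12
position: [0.4842, 0.0266, 0.1357]
tcp_rot: [0.015, 1.0, 0.0, 0.0]
wrist_force: [0.4, -0.1, -1.0]
width: 0.0872
grip_force: 0.0
```

Request:
send_rows --pt "0 0 0.03" --pt "0 0 0.03" --pt "0 0 0.029" --pt "0 0 0" --pt "-0.005 0 0" --pt "-0.005 0 0" --pt "0 0 0" --pt "0 0 0" --roll '[0,0,0,0,0,0,0,0]' --grip '[0.087,0.087,0.087,0.087,0.087,0.087,0.087,0.087]'

```text
clock: 36.78
position: [0.496, 0.0229, 0.0482]
tcp_rot: [0.019, 1.0, -0.0, 0.001]
wrist_force: [-0.2, -0.3, -0.1]
width: 0.087
grip_force: 0.0
```

```bash
python3 -c "
from h import *
q=slot(71,110);plan(*q,.046,177.9)"
```

```text
t 36.78 pos [0.496  0.0229 0.0482] yaw 177.87 w 0.0870 F [-0.2 -0.3 -0.1] tilt [ 0.003 -0.    -1.   ] j7 1.15
  roll -0.03  delta [-0.0084  0.0005  0.0022]
```

Request:
send_rows --pt "-0.002 0 0" --pt "-0.002 0 0" --pt "-0.002 0 0" --pt "-0.002 0 0" --pt "-0.001 0 0" --pt "-0.001 0 0" --pt "0 0 0" --pt "0 0 0" --roll '[0,0,0,0,0,0,0,0]' --grip '[0.087,0.087,0.087,0.087,0.087,0.087,0.087,0.087]'

```text
clock: 37.45
position: [0.5045, 0.0226, 0.0465]
tcp_rot: [0.018, 1.0, 0.0, 0.0]
wrist_force: [-0.4, 0.7, 0.2]
width: 0.0868
grip_force: 0.0
```

```bash
python3 -c "
from h import *
q=slot(71,108);plan(*q,.046,177.9)"
```

```text
t 37.45 pos [0.5045 0.0226 0.0465] yaw 177.89 w 0.0868 F [-0.4  0.7  0.2] tilt [ 0.  0. -1.] j7 1.14
  roll -0.01  delta [-0.0019  0.0005  0.0005]
```

Request:
send_rows --pt "-0.001 0 0" --pt "-0.001 0 0" --pt "-0.001 0 0" --pt "-0.001 0 0" --pt "-0.001 0 0" --pt "0 0 0" --pt "0 0 0" --pt "0 0 0" --roll '[0,0,0,0,0,0,0,0]' --grip '[0.087,0.087,0.087,0.087,0.087,0.087,0.087,0.087]'

```text
clock: 38.12
position: [0.5058, 0.0226, 0.0458]
tcp_rot: [0.018, 1.0, -0.001, -0.004]
wrist_force: [-17.5, -0.2, 12.6]
width: 0.0869
grip_force: 8.3
```

```bash
python3 -c "
from h import *
q=slot(71,108);plan(*q,.046,177.9)"
```

```text
t 38.12 pos [0.5058 0.0226 0.0458] yaw 177.93 w 0.0869 F [-17.5  -0.2  12.6] tilt [-0.007 -0.001 -1.   ] j7 1.14
  roll 0.03  delta [-0.0007  0.0005 -0.0002]
```

Request:
send_rows --pt "0.003 0 0" --pt "0.005 0 0" --pt "0 0 0" --pt "0 0 0" --pt "0 0 0" --pt "0 0 0" --pt "0 0 0" --pt "0 0 0" --roll '[0,0,0,0,0,0,0,0]' --grip '[0.087,0.087,0.04,0.04,0.04,0.04,0.04,0.04]'

```text
clock: 38.78
position: [0.5016, 0.0227, 0.0466]
tcp_rot: [0.018, 1.0, 0.0, 0.0]
wrist_force: [0.4, 0.4, -0.4]
width: 0.0547
grip_force: 0.0
```

Request:
send_rows --pt "-0.002 0 0" --pt "-0.002 0 0" --pt "-0.001 0 0" --pt "-0.001 0 0" --pt "-0.001 0 0" --pt "-0.001 0 0" --pt "0 0 0" --pt "0 0 0" --roll '[0,0,0,0,0,0,0,0]' --grip '[0.04,0.04,0.04,0.04,0.04,0.04,0.04,0.04]'

```text
clock: 39.45
position: [0.5058, 0.0229, 0.0456]
tcp_rot: [0.018, 1.0, -0.0, -0.004]
wrist_force: [-15.9, 1.9, 10.5]
width: 0.0402
grip_force: 8.1
```

```bash
python3 -c "
from h import *
q=slot(71,108);plan(*q,.046,177.9)"
```

```text
t 39.45 pos [0.5058 0.0229 0.0456] yaw 177.94 w 0.0402 F [-15.9   1.9  10.5] tilt [-0.008 -0.001 -1.   ] j7 1.14
  roll 0.04  delta [-0.0007  0.0002 -0.0004]
```

Request:
send_rows --pt "0.004 0 0" --pt "0.008 0 0" --pt "0 0 -0.03" --pt "0 0 -0.03" --pt "0 0 -0.04" --pt "0 -0.03 0" --pt "0 -0.03 0" --pt "0 -0.03 0" --roll '[0,0,0,0,0,0,0,0]' --grip '[0.04,0.04,0.04,0.04,0.04,0.04,0.04,0.04]'

```text
clock: 40.12
position: [0.4945, -0.0682, 0.1476]
tcp_rot: [0.018, 1.0, -0.001, 0.001]
wrist_force: [-0.0, -0.6, -0.3]
width: 0.0397
grip_force: 0.0
```

Request:
send_rows --pt "0 -0.03 0" --pt "0 -0.03 0" --pt "0 -0.03 0" --pt "0 -0.03 0" --pt "0 -0.03 0" --pt "0 -0.03 0" --pt "0 -0.03 0" --pt "0 -0.03 0" --roll '[0,0,0,0,0,0,0,0]' --grip '[0.04,0.04,0.04,0.04,0.04,0.04,0.04,0.04]'

```text
clock: 40.78
position: [0.485, -0.3085, 0.1467]
tcp_rot: [0.018, 1.0, -0.0, 0.0]
wrist_force: [-0.1, 0.3, 0.7]
width: 0.0402
grip_force: 0.0
```

```bash
python3 -c "
from h import *
plan(.5037,-.215,.056,177.9)
p=vision.get_image('top')
im=cv2.cvtColor(p['frame'],cv2.COLOR_RGB2BGR);g=cv2.cvtColor(im,cv2.COLOR_BGR2GRAY)
print(g[225,244:310]);
cv2.imwrite('pics/t6.png',cv2.resize(im[192:282,238:398],None,fx=5,fy=5,interpolation=cv2.INTER_CUBIC))
p=vision.get_image('scene');save(p,'s3')
"
```

```text
t 40.78 pos [ 0.485  -0.3085  0.1467] yaw 177.88 w 0.0402 F [-0.1  0.3  0.7] tilt [ 0.001 -0.001 -1.   ] j7 1.85
  roll -0.02  delta [-0.0153  0.0942  0.0907]
[178 182 184 192 203 204 201 192 193 204 209 209 210 210 210 203 186 189
 203 207 205 196 195 204 209 209 210 209 208 204 190 192 203 203 201 197
 196 203 208 210 209 209 209 204 194 196 204 206 204 199 194 200 207 209
 209 208 208 208 199 167 122  95  89  89  89  89]
```

View pics/t6.png

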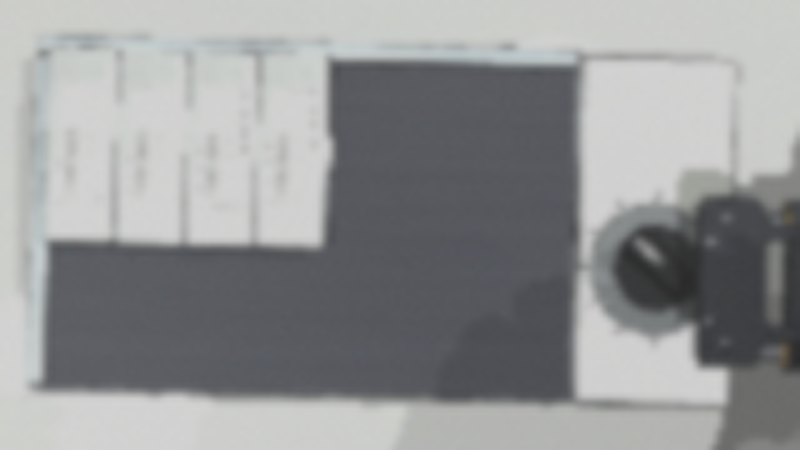

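Request:
send_rows --pt "0 0 0" --pt "0 0 0" --pt "0 0 0" --pt "0 0 0" --pt "0 0 0" --pt "0 0 0" --pt "0 0 0" --pt "-0.0198 0.0132 0" --roll '[-6.7,-6.7,-6.7,-6.7,-6.7,-6.7,-6.7,0]' --grip '[0.045,0.045,0.045,0.045,0.045,0.045,0.045,0.045]'

```text
clock: 41.55
position: [0.4887, -0.2877, 0.1462]
tcp_rot: [-0.382, 0.924, -0.001, -0.0]
wrist_force: [-0.1, 0.5, -0.7]
width: 0.0452
grip_force: 0.0
```

Request:
send_rows --pt "-0.0198 0.0132 0" --pt "-0.0198 0.0132 0" --pt "-0.0198 0.0132 0" --pt "0 0 0" --pt "0 0 0" --pt "0 0 0" --pt "0 0 0" --pt "0 0 0" --roll '[0,0,0,0,0,0,0,0]' --grip '[0.045,0.045,0.045,0.045,0.045,0.045,0.045,0.045]'

```text
clock: 42.22
position: [0.504, -0.2148, 0.1464]
tcp_rot: [-0.38, 0.925, -0.0, -0.0]
wrist_force: [-0.8, -0.7, 0.1]
width: 0.0452
grip_force: 0.0
```

```bash
python3 -c "
from h import *
plan(.5037,-.215,.055,225)"
```

```text
t 42.22 pos [ 0.504  -0.2148  0.1464] yaw -135.30 w 0.0452 F [-0.8 -0.7  0.1] tilt [-0. -0. -1.] j7 2.47
  roll -0.30  delta [0.0004 0.     0.0914]
```

Descend and close on the knob.

Request:
send_rows --pt "0 0 0.03" --pt "0 0 0.03" --pt "0 0 0.02" --pt "0 0 0.01" --pt "0 0 0" --pt "0 0 0" --pt "0 0 0" --pt "0 0 0" --roll '[0,0,0,0,0,0,0,0]' --grip '[0.045,0.045,0.045,0.045,0.045,0.0,0.0,0.0]'

```text
clock: 42.88
position: [0.5053, -0.2141, 0.058]
tcp_rot: [-0.381, 0.925, -0.001, 0.001]
wrist_force: [0.7, 0.8, 0.5]
width: 0.0324
grip_force: 0.0
```

Request:
send_rows --pt "0 0 0" --pt "0 0 0" --pt "0 0 0" --pt "0 0 0" --pt "0 0 0" --pt "0 0 0" --pt "0 0 0" --pt "0 0 0" --roll '[0,0,0,0,6,6,0,0]' --grip '[0,0,0,0,0,0,0,0]'

```text
clock: 43.55
position: [0.5057, -0.2152, 0.0573]
tcp_rot: [-0.282, 0.96, -0.001, 0.001]
wrist_force: [6.4, -5.2, -1.8]
width: 0.0141
grip_force: 30.0
```

```bash
python3 -c "
from h import *
s=plan(.5037,-.215,.055,45);print(s['moment'].round(2),s['grip_force'])"
```

```text
t 43.55 pos [ 0.5057 -0.2152  0.0573] yaw -147.29 w 0.0141 F [ 6.4 -5.2 -1.8] tilt [ 0.003 -0.002 -1.   ] j7 2.20
  roll -12.29  delta [0.0012 0.0015 0.0023]
[-1.04 -1.25  0.06] 29.998940946534276
```

Request:
send_rows --pt "0 -0.001 0" --pt "0 0 0" --pt "0 0 0" --pt "0 0 0" --pt "0 0 0" --pt "0 0 0" --pt "0 0 0" --pt "0 0 0" --roll '[0,6.5,6.5,6.5,6.5,6.5,6.5,6.5]' --grip '[0,0,0,0,0,0,0,0]'

```text
clock: 44.22
position: [0.5061, -0.2175, 0.0573]
tcp_rot: [0.114, 0.993, -0.002, 0.002]
wrist_force: [5.5, -11.3, -4.2]
width: 0.014
grip_force: 30.0
```

```bash
python3 -c "
from h import *
s=plan(.5037,-.215,.055,45);print(s['moment'].round(2),s['grip_force'])"
```

```text
t 44.22 pos [ 0.5061 -0.2175  0.0573] yaw 166.88 w 0.0140 F [  5.5 -11.3  -4.2] tilt [ 0.003 -0.004 -1.   ] j7 1.46
  roll -58.12  delta [-0.      0.0035  0.0023]
[-2.42 -1.51  0.04] 29.99240272678435
```

Request:
send_rows --pt "-0.0012 -0.0012 0" --pt "0 0 0" --pt "0 0 0" --pt "0 0 0" --pt "0 0 0" --pt "0 0 0" --pt "0 0 0" --pt "0 0 0" --roll '[5,5,5,5,5,5,0,0]' --grip '[0,0,0,0,0,0,0,0]'

```text
clock: 44.88
position: [0.5056, -0.219, 0.0573]
tcp_rot: [0.365, 0.931, -0.002, 0.001]
wrist_force: [-1.5, -9.8, 2.7]
width: 0.0139
grip_force: 30.0
```

```bash
python3 -c "
from h import *
s=plan(.5037,-.215,.055,45);print(s['moment'].round(2),s['grip_force'])"
```

```text
t 44.88 pos [ 0.5056 -0.219   0.0573] yaw 137.14 w 0.0139 F [-1.5 -9.8  2.7] tilt [ 0.    -0.004 -1.   ] j7 0.97
  roll -87.86  delta [-0.0015  0.0041  0.0023]
[-2.04  0.03 -0.02] 29.999833647161722
```

Request:
send_rows --pt "-0.0007 -0.0007 0" --pt "0 0 0" --pt "0 0 0" --pt "0 0 0" --pt "0 0 0" --pt "0 0 0" --pt "0 0 0" --pt "0 0 0" --roll '[5,5,5,5,5,5,0,0]' --grip '[0,0,0,0,0,0,0,0]'

```text
clock: 45.55
position: [0.5048, -0.2198, 0.0572]
tcp_rot: [0.593, 0.805, -0.002, 0.001]
wrist_force: [-4.2, -9.5, 6.6]
width: 0.0159
grip_force: 34.2
```

```bash
python3 -c "
from h import *
s=plan(.5037,-.215,.055,45);print(s['moment'].round(2),s['grip_force'])"
```

```text
t 45.55 pos [ 0.5048 -0.2198  0.0572] yaw 107.24 w 0.0159 F [-4.2 -9.5  6.6] tilt [-0.001 -0.004 -1.   ] j7 0.48
  roll 62.24  delta [ 0.0026 -0.0042  0.0022]
[-2.09  0.96  0.94] 34.23680723877624
```

Request:
send_rows --pt "0 0 0" --pt "0 0 0" --pt "0 0 0" --pt "0 0 0" --pt "0 0 0" --pt "0 0 -0.02" --pt "0 0 -0.03" --pt "0 0 -0.03" --roll '[0,0,0,0,0,0,0,0]' --grip '[0.05,0.05,0.05,0.05,0.05,0.05,0.05,0.05]'

```text
clock: 46.22
position: [0.5051, -0.2162, 0.1367]
tcp_rot: [0.592, 0.806, 0.0, -0.001]
wrist_force: [0.7, -0.4, 0.5]
width: 0.0492
grip_force: 0.0
```

Request:
send_rows --pt "-0.03 0 -0.02" --pt "-0.03 0 0" --pt "-0.03 0 0" --pt "-0.03 0 0" --pt "-0.03 0 0" --pt "-0.03 0 0" --pt "0 0 0" --pt "0 0 0" --roll '[0,0,0,0,0,0,0,0]' --grip '[0.05,0.05,0.05,0.05,0.05,0.05,0.05,0.05]'

```text
clock: 46.88
position: [0.5589, -0.3902, 0.1555]
tcp_rot: [0.594, 0.805, 0.0, -0.001]
wrist_force: [0.2, 0.7, -0.5]
width: 0.0502
grip_force: 0.0
```

```bash
python3 -c "
from h import *
plan(.5037,-.215,.055,45)
p=vision.get_image('top')
im=cv2.cvtColor(p['frame'],cv2.COLOR_RGB2BGR)
cv2.imwrite('pics/t7.png',cv2.resize(im[180:290,238:438],None,fx=4,fy=4,interpolation=cv2.INTER_CUBIC))
"
```

```text
t 46.88 pos [ 0.5589 -0.3902  0.1555] yaw 107.16 w 0.0502 F [ 0.2  0.7 -0.5] tilt [-0.001  0.001 -1.   ] j7 0.72
  roll 62.16  delta [ 0.0848 -0.163   0.1005]
```

View pics/t7.png

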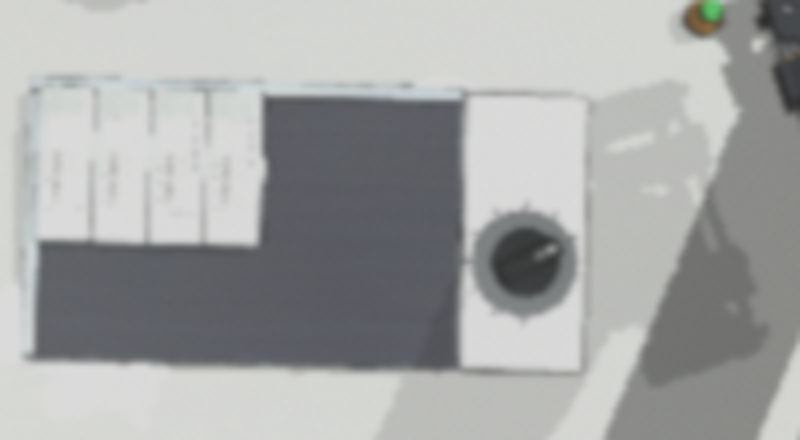

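```bash
python3 -c "
from h import *
p=vision.get_image('top');g=cv2.cvtColor(p['frame'],cv2.COLOR_RGB2GRAY)
c=proj(p,[[.5037,-.215,.074]])[0];print(c)
r=cv2.resize(g[232:256,356:384],None,fx=1,fy=1);print(r)
M=g.astype(float).copy();yy,xx=np.mgrid[:480,:640];m=(np.hypot(xx-c[0],yy-c[1])<9)
w=np.clip(M-90,0,None)*m;ys,xs=np.nonzero(w);W=w[ys,xs]
X=toz(p,np.c_[xs,ys],.074)[:,:2];mu=np.average(X,axis=0,weights=W);C=np.cov(X.T,aweights=W);e=np.linalg.eigh(C)[1][:,1]
print('mark mean',mu,'axis',np.degrees(np.arctan2(e[1],e[0])),'from axis',np.degrees(np.arctan2(*(mu-[.5037,-.215])[::-1])))"
```

```text
[370.04294251 244.35088171]
[[216 217 217 216 211 197 195 203 200 192 191 186 169 162 178 189 193 201
  209 212 207 210 215 216 217 217 216 206]
 [217 217 217 216 210 189 176 177 166 147 142 142 137 136 142 143 148 166
  185 194 189 199 213 217 218 216 216 205]
 [216 217 216 212 201 182 159 144 135 128 126 127 128 127 127 126 128 135
  147 161 171 192 211 216 217 217 216 206]
 [217 216 211 197 170 147 135 130 128 127 126 126 125 125 125 124 125 127
  129 134 145 174 201 213 216 217 217 207]
 [213 211 199 168 140 128 127 127 126 123 117 112 110 110 110 113 119 123
  126 127 130 146 177 202 214 216 216 207]
 [202 194 173 144 130 128 128 125 119 109  95  83  78  76  77  84  99 111
  118 124 125 129 148 180 204 211 215 208]
 [187 167 144 131 127 127 124 115  97  81  69  63  61  62  61  65  71  83
   98 109 115 122 131 153 177 192 206 206]
 [188 156 133 128 128 125 115  95  75  63  62  60  60  60  60  60  59  61
   68  77  92 107 121 129 138 163 194 203]
 [175 139 128 128 128 119  98  75  64  61  61  61  61  59  58  57  54  56
   61  73  85  92 110 121 130 163 198 205]
 [167 133 128 129 1
[... 1127 characters left out ...]
26 129 143 174 199 195]
 [188 156 136 130 130 125 108  84  67  60  62  63  63  63  63  62  62  65
   74  93 113 124 127 133 156 191 207 197]
 [194 174 147 132 130 129 123 108  89  74  67  66  65  66  65  66  68  75
   92 111 124 128 129 141 173 203 211 197]
 [205 198 167 137 130 130 130 124 114  99  87  82  81  78  78  85  92  99
  113 124 128 128 134 157 191 210 213 197]
 [213 209 186 154 136 131 131 130 127 122 114 109 108 104 103 112 119 122
  126 128 128 133 150 184 207 215 212 197]
 [216 215 206 185 160 141 132 130 131 130 127 126 125 124 124 127 128 129
  129 130 135 148 173 200 214 216 212 196]]
mark mean [ 0.51115263 -0.22598764] axis -146.91583757384453 from axis -55.851973731128005
```

Request:
send_rows --pt "0 0 0" --pt "0 0 0" --pt "0 0 0" --pt "0.0353 0.0099 0" --pt "0.0353 0.0099 0" --pt "0.0353 0.0099 0" --pt "0.0353 0.0099 0" --pt "0.0352 0.0098 0" --roll '[-5.3,-5.3,-5.4,0,0,0,0,0]' --grip '[0.05,0.05,0.05,0.05,0.05,0.05,0.05,0.05]'

```text
clock: 47.65
position: [0.5028, -0.2112, 0.1567]
tcp_rot: [0.474, 0.88, -0.0, 0.0]
wrist_force: [0.3, 0.7, -0.3]
width: 0.0499
grip_force: 0.0
```

Request:
send_rows --pt "0 0 0" --pt "0 0 0" --pt "0 0 0" --pt "0 0 0.02" --pt "0 0 0" --pt "0 0 0" --pt "0 0 0" --pt "0 0 0" --roll '[0,0,0,0,0,0,0,0]' --grip '[0.045,0.045,0.045,0.045,0.045,0.045,0.045,0.045]'

```text
clock: 48.32
position: [0.5041, -0.2147, 0.1372]
tcp_rot: [0.475, 0.88, 0.0, 0.0]
wrist_force: [-0.4, -0.1, -0.4]
width: 0.045
grip_force: 0.0
```

```bash
python3 -c "
from h import *
plan(.5037,-.2155,.057,123)"
```

```text
t 48.32 pos [ 0.5041 -0.2147  0.1372] yaw 123.26 w 0.0450 F [-0.4 -0.1 -0.4] tilt [ 0.001 -0.    -1.   ] j7 0.79
  roll 0.26  delta [-0.0004 -0.0008  0.0802]
```

Request:
send_rows --pt "0 -0.0005 0.03" --pt "0 0 0.03" --pt "0 0 0.02" --pt "0 0 0" --pt "0 0 0" --pt "0 0 0" --pt "0 0 0" --pt "0 0 0" --roll '[0,0,0,0,0,0,0,0]' --grip '[0.045,0.045,0.045,0.045,0.0,0.0,0.0,0.0]'

```text
clock: 48.98
position: [0.5044, -0.215, 0.0582]
tcp_rot: [0.475, 0.88, 0.0, 0.001]
wrist_force: [-0.3, -0.5, -0.1]
width: 0.0258
grip_force: 0.0
```

Request:
send_rows --pt "0 0 0" --pt "0 0 0" --pt "0 0 0" --pt "0 0 0" --pt "0 0 0" --pt "0 0 0" --pt "0 0 0" --pt "0 0 0" --roll '[0,0,0,0,0,0,0,0]' --grip '[0,0,0,0,0,0,0,0]'

```text
clock: 49.65
position: [0.5028, -0.2163, 0.0575]
tcp_rot: [0.475, 0.88, -0.001, 0.0]
wrist_force: [-4.7, -4.4, 7.2]
width: 0.0138
grip_force: 30.0
```

```bash
python3 -c "
from h import *
s=plan(.5037,-.2155,.057,123);print(s['moment'].round(2))"
```

```text
t 49.65 pos [ 0.5028 -0.2163  0.0575] yaw 123.22 w 0.0138 F [-4.7 -4.4  7.2] tilt [-0.001 -0.002 -1.   ] j7 0.74
  roll 0.22  delta [0.0002 0.0012 0.0005]
[-0.82  0.96  0.03]
```

Request:
send_rows --pt "0 0 0" --pt "0 0 0" --pt "0 0 0" --pt "0 0 0" --pt "0 0 0" --pt "0 0 0" --pt "0 0 0" --pt "0 0 0" --roll '[2,2,2,0,0,0,0,0]' --grip '[0,0,0,0,0,0,0,0]'

```text
clock: 50.32
position: [0.5028, -0.2162, 0.0575]
tcp_rot: [0.521, 0.854, -0.001, 0.0]
wrist_force: [-3.9, -2.8, 6.8]
width: 0.014
grip_force: 30.0
```

```bash
python3 -c "
from h import *
s=plan(.5037,-.2155,.057,123);print(s['moment'].round(2))"
```

```text
t 50.32 pos [ 0.5028 -0.2162  0.0575] yaw 117.24 w 0.0140 F [-3.9 -2.8  6.8] tilt [-0.    -0.002 -1.   ] j7 0.64
  roll -5.76  delta [0.0001 0.0011 0.0005]
[-0.88  0.95  0.22]
```

Request:
send_rows --pt "0 0 0" --pt "0 0 0" --pt "0 0 0" --pt "0 0 0" --pt "0 0 0" --pt "0 0 0" --pt "0 0 0" --pt "0 0 0" --roll '[2,2,2,0,0,0,0,0]' --grip '[0,0,0,0,0,0,0,0]'

```text
clock: 50.98
position: [0.5031, -0.2166, 0.0575]
tcp_rot: [0.564, 0.826, -0.001, 0.001]
wrist_force: [-3.9, -6.5, 5.5]
width: 0.0149
grip_force: 31.6
```

```bash
python3 -c "
from h import *
s=plan(.5037,-.2155,.057,123);print(s['moment'].round(2))"
```

```text
t 50.98 pos [ 0.5031 -0.2166  0.0575] yaw 111.29 w 0.0149 F [-3.9 -6.5  5.5] tilt [ 0.    -0.003 -1.   ] j7 0.55
  roll -11.71  delta [0.0006 0.0011 0.0005]
[-1.16  0.65  0.71]
```

Request:
send_rows --pt "0 0 0" --pt "0 0 0" --pt "0 0 0" --pt "0 0 0" --pt "0 0 0" --pt "0 0 0" --pt "0 0 0" --pt "0 0 -0.02" --roll '[-2.5,-2.5,0,0,0,0,0,0]' --grip '[0,0,0,0,0.045,0.045,0.045,0.045]'

```text
clock: 51.65
position: [0.5013, -0.2135, 0.0737]
tcp_rot: [0.528, 0.849, -0.0, -0.003]
wrist_force: [-0.6, -0.4, -0.0]
width: 0.0328
grip_force: 0.0
```

Request:
send_rows --pt "0 0 -0.03" --pt "0 0 -0.03" --pt "0 0 -0.03" --pt "-0.03 0 0" --pt "-0.03 0 0" --pt "-0.03 0 0" --pt "-0.03 0 0" --pt "-0.03 0 0" --roll '[0,0,0,0,0,0,0,0]' --grip '[0.045,0.045,0.045,0.045,0.045,0.045,0.045,0.045]'

```text
clock: 52.32
position: [0.5704, -0.3501, 0.1666]
tcp_rot: [0.528, 0.849, 0.0, 0.0]
wrist_force: [0.1, 0.4, 1.4]
width: 0.0447
grip_force: 0.0
```

```bash
python3 -c "
from h import *
plan(.5037,-.2155,.057,123)
p=vision.get_image('top')
im=cv2.cvtColor(p['frame'],cv2.COLOR_RGB2BGR);g=cv2.cvtColor(im,cv2.COLOR_BGR2GRAY)
print(g[240:247,366:380])
for i in range(4):
  v,s=fitbox(p,*(COR-EY*(.0175+.0352*i)-EX*.049),np.radians(-2.1),.063,span=(.003,.003,.03));r=v[:2]-COR;print((-r@EY*1e3).round(1),(-r@EX*1e3).round(1),np.degrees(v[2]).round(1),round(s,1))
cv2.imwrite('pics/t8.png',cv2.resize(im[180:290,238:398],None,fx=5,fy=5,interpolation=cv2.INTER_CUBIC))"
```

```text
t 52.32 pos [ 0.5704 -0.3501  0.1666] yaw 116.31 w 0.0447 F [0.1 0.4 1.4] tilt [ 0.  0. -1.] j7 0.81
  roll -6.69  delta [0.1492 0.0174 0.1096]
[[ 59  58  58  56  55  56  52  53  59  72  83  92 109 120]
 [ 59  57  57  53  51  53  56  63  85 109 113  97 101 117]
 [ 57  53  51  50  52  60  75  88 110 134 126  96  90 111]
 [ 53  51  51  53  57  73  97 104 103 103  89  76  90 113]
 [ 51  53  54  56  61  75  92  89  76  65  60  70 100 119]
 [ 56  58  58  58  60  64  68  64  56  55  56  73 104 122]
 [ 59  60  58  59  57  57  55  54  54  57  60  77 106 122]]
17.2 51.1 -2.3 15.5
17.1 51.1 -2.9 15.5
92.9 51.2 -11.4 11.0
126.1 48.9 -0.8 18.6
```

View pics/t8.png

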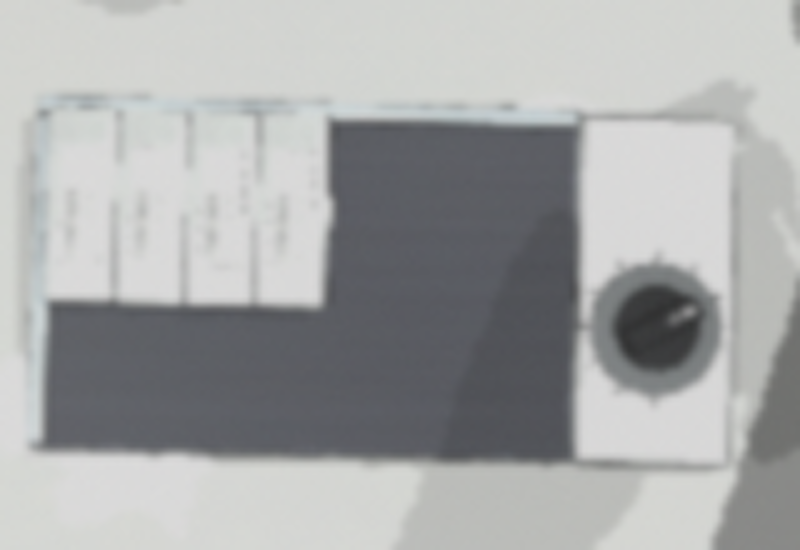

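```bash
python3 -c "
from h import *
print(job.sign_off())"
```

```text
the job is handed in; nothing more can be done
None
```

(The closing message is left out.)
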